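# Hang the washed dental films to drain, move them over the dryer, close the tank

## Task

Draw all the film hangers up out of the film tank and hook each one by its crook onto the drying rail on the drip-basin side of the brass band. Once they are all hanging there to drain, slide the whole row along the rail past the brass band so that every hanger hangs over to the dryer's side, and, with the tank empty, put its lid on and press it down until it sits level and fully home on the rim. Do not disturb the glass dish, the scoop or the tin impression tray, and leave everything released and at rest.

Things in the scene. Friction and masses are not known exactly. Their poses are not given: they have to be found in the camera images.
- tank: film tank: upright rectangular steel tank fixed to the bench, open on top, 89 mm (its x) by 157 mm (its y), rim 100 mm high, wall and floor 2.5 mm. Inside, four upright guide slots in a row along y (at -54, -18, 18, 54 mm) hold the hangers upright, with 2 mm play along y and 5 mm along x. Origin: centre of the underside; z up.
- tank_rim (a point): centre of the tank's mouth at rim height, axes as the tank. A sprung roller sticks out 4 mm from the middle of the tank's +y and -y end faces, 10 mm below the rim: the lid as put on rests on these about 12 mm too high and must be pushed down with 10 to 25 N to slip past them; if one end goes first, push the other end down too.
- lid: the tank's loose steel lid, 98 mm (x) by 166 mm (y), 0.25 kg, right side up on the bench at first: 3 mm top plate with a 16 mm deep skirt, 93 x 161 mm inside (2 mm play each side on the tank; either way round fits). Origin: centre of the skirt's lower edge plane; z up. Fully home the top plate lies on the rim, the origin 16 mm below it.
- lid_handle (a point): middle of the lid's black strap handle, 47 mm above the lid's origin: a bar along the lid's y, 76 mm long, 16 mm wide (x), 14 mm high, its underside 21 mm above the top plate, on two feet 30 mm either side of the middle
- rail: drying rail: fixed horizontal steel bar 10 mm thick along its own y, 400 mm clear between two posts (y = +208 and -208 mm; no higher than the bar's top), the bar's axis 205 mm above the bench. Origin: on the bench under the bar's middle; x away from the robot, y to the left. The drip basin is under the +y half, the dryer under the -y half.
- band: the mark: flat brass band 14 mm wide round the rail's bar, near its middle. Origin: on the bar's axis at the band's middle; axes as the rail. Hangers slide over it freely. The basin's side is +y, the dryer's side -y.
- basin: cream enamel drip basin, 164 mm across, 45 mm high, fixed under the +y half of the rail. Origin: centre of the underside.
- dryer: grey film dryer, a low box 130 x 150 mm, 51 mm high with slots in its top, fixed under the -y half of the rail. Origin: centre of the underside.
- dappen_dish: small green glass dappen dish, 40 mm across, 26 mm high, a bystander. Origin: centre of the underside.
- scoop: small brass measuring scoop, bowl 36 mm across, 24 mm high, 70 mm flat handle, a bystander. Origin: under the bowl.
- impression_tray: tin upper impression tray, about 110 x 60 mm, 21 mm high, a bystander. Origin: under its middle.
- hanger1: film hanger, 174 mm long, 80 g, upright in the tank at first; may be absent. From its origin up: four dark films on a stem (70 mm along x, 4 mm along y) to 84 mm; a wire crook (5 mm wire, 33 mm along x) with its crest at 139 mm; a black upright finger grip from 138 to 174 mm, 16 mm (x) by 22 mm (y), which keeps the films apart in a row. Origin: centre of the films' underside; z up.
- hanger1_hook (a point): the point inside that hanger's crook, 128.6 mm above its origin, which lies on the bar's axis when hanging. The wire of the crook runs up at x = -14 mm, over the crest, and down at x = +14 mm to a free end whose tip is 117 mm above the origin: the bar enters from the +x side under that tip, then the hanger is lowered about 17 mm.
- hanger1_grip (a point): point on that hanger's finger grip, 161 mm above its origin; with the TCP here, pointing down, the fingertips just clear the crook
- hanger2: film hanger, 174 mm long, 80 g, upright in the tank at first; may be absent. From its origin up: four dark films on a stem (70 mm along x, 4 mm along y) to 84 mm; a wire crook (5 mm wire, 33 mm along x) with its crest at 139 mm; a black upright finger grip from 138 to 174 mm, 16 mm (x) by 22 mm (y), which keeps the films apart in a row. Origin: centre of the films' underside; z up.
- hanger2_hook (a point): the point inside that hanger's crook, 128.6 mm above its origin, which lies on the bar's axis when hanging. The wire of the crook runs up at x = -14 mm, over the crest, and down at x = +14 mm to a free end whose tip is 117 mm above the origin: the bar enters from the +x side under that tip, then the hanger is lowered about 17 mm.
- hanger2_grip (a point): point on that hanger's finger grip, 161 mm above its origin; with the TCP here, pointing down, the fingertips just clear the crook
- hanger3: film hanger, 174 mm long, 80 g, upright in the tank at first; may be absent. From its origin up: four dark films on a stem (70 mm along x, 4 mm along y) to 84 mm; a wire crook (5 mm wire, 33 mm along x) with its crest at 139 mm; a black upright finger grip from 138 to 174 mm, 16 mm (x) by 22 mm (y), which keeps the films apart in a row. Origin: centre of the films' underside; z up.
- hanger3_hook (a point): the point inside that hanger's crook, 128.6 mm above its origin, which lies on the bar's axis when hanging. The wire of the crook runs up at x = -14 mm, over the crest, and down at x = +14 mm to a free end whose tip is 117 mm above the origin: the bar enters from the +x side under that tip, then the hanger is lowered about 17 mm.
- hanger3_grip (a point): point on that hanger's finger grip, 161 mm above its origin; with the TCP here, pointing down, the fingertips just clear the crook
- hanger4: film hanger, 174 mm long, 80 g, upright in the tank at first; may be absent. From its origin up: four dark films on a stem (70 mm along x, 4 mm along y) to 84 mm; a wire crook (5 mm wire, 33 mm along x) with its crest at 139 mm; a black upright finger grip from 138 to 174 mm, 16 mm (x) by 22 mm (y), which keeps the films apart in a row. Origin: centre of the films' underside; z up.
- hanger4_hook (a point): the point inside that hanger's crook, 128.6 mm above its origin, which lies on the bar's axis when hanging. The wire of the crook runs up at x = -14 mm, over the crest, and down at x = +14 mm to a free end whose tip is 117 mm above the origin: the bar enters from the +x side under that tip, then the hanger is lowered about 17 mm.
- hanger4_grip (a point): point on that hanger's finger grip, 161 mm above its origin; with the TCP here, pointing down, the fingertips just clear the crook

How it is judged:
On the way, in this order (a step that is already met when the one before it is completed fails the run):
1. all hangers present hang on the rail on the drip-basin side of the brass band (x of hanger1_hook in the frame of rail between -0.009 and 0.009 m and z of hanger1_hook in the frame of rail between 0.197 and 0.212 m and angle between each of hanger1, hanger2, hanger3, hanger4's own z axis and vertical below 0.3 rad and y of each of hanger1_hook, hanger2_hook, hanger3_hook, hanger4_hook in the frame of band above 0 m and x of hanger2_hook in the frame of rail between -0.009 and 0.009 m and z of hanger2_hook in the frame of rail between 0.197 and 0.212 m and x of hanger3_hook in the frame of rail between -0.009 and 0.009 m and z of hanger3_hook in the frame of rail between 0.197 and 0.212 m and x of hanger4_hook in the frame of rail between -0.009 and 0.009 m and z of hanger4_hook in the frame of rail between 0.197 and 0.212 m), for 0.2 s.
2. all hangers present have been slid along the rail past the middle of the brass band to the dryer's side, still hanging (x of hanger1_hook in the frame of rail between -0.009 and 0.009 m and z of hanger1_hook in the frame of rail between 0.197 and 0.212 m and angle between each of hanger1, hanger2, hanger3, hanger4's own z axis and vertical below 0.3 rad and y of each of hanger1_hook, hanger2_hook, hanger3_hook, hanger4_hook in the frame of band below -0.002 m and x of hanger2_hook in the frame of rail between -0.009 and 0.009 m and z of hanger2_hook in the frame of rail between 0.197 and 0.212 m and x of hanger3_hook in the frame of rail between -0.009 and 0.009 m and z of hanger3_hook in the frame of rail between 0.197 and 0.212 m and x of hanger4_hook in the frame of rail between -0.009 and 0.009 m and z of hanger4_hook in the frame of rail between 0.197 and 0.212 m), for 0.2 s.
At the end, for the whole second after the job is handed in: every hanger hangs at rest by its crook on the rail (hook point within 8 mm of the bar axis, lean under 0.3 rad), 2 mm or more past the middle of the band on the dryer side; lid at rest on the tank, centred within 6 mm, lower edge 14 to 18.5 mm below the rim, level within 0.03 rad (all of step 2 and z of lid in the frame of tank_rim between -0.0185 and -0.014 m and x of lid in the frame of tank_rim between -0.006 and 0.006 m and y of lid in the frame of tank_rim between -0.006 and 0.006 m and angle between the z axis of lid and the z axis of tank, either way round below 0.03 rad and linear speed of each of hanger1, hanger2, hanger3, hanger4 below 0.03 m/s and linear speed of lid below 0.02 m/s); the robot touches nothing.
It fails at once if the glass dish, the scoop or the impression tray is shifted by more than 30 mm (distance of any of dappen_dish, scoop, impression_tray from where it was at the start of the episode above 0.03 m).
Of hanger1, hanger2, hanger3, hanger4 only 3 to 4 are there at a start; the rules pass over those that are not, and their reading is None.
At some moment in a run one of lid may be knocked a few centimetres aside while the robot is not near it.
It also fails if it takes over 210 s, if anything falls off the work surface, if the arm or the gripper's body presses on something with over 40 N, if the wrist force passes 120 N, or if a joint passes its speed limit or range.

## Robot

A 7-joint arm with a two-finger parallel gripper is mounted at the origin on the work surface. World frame = base frame: x ahead of the robot, y to its left, z up, the work surface at z = 0. Lengths are in m, angles in rad, forces in N, time in s.
With the tool pointing down it reaches from about 0.4 to 0.85 m from the base axis. Payload 10.4 kg.
Tool frame: the origin (TCP) lies between the finger pads, 19 mm behind the fingertips; this is the grasp point; z points along the fingers, y is the line along which they close (so a half turn about z gives the same grasp; the last joint's range is limited). The gripper opens to 85 mm and grips with 20 to 120 N. Pads are 22 mm wide; open, the fingers measure 114 mm over their backs; the gripper's body (76 mm by 85 mm) begins 54 mm behind the grasp point. The pads swing forward as they close: fully open they stand 13 mm farther back than shut.
Start: joints at [1.27, 0.332, -0.065, 1.46, 0.022, 1.35, -0.088], TCP at [0.171, -0.601, 0.25] pointing down, gripper open.
Joint ranges: [-2.6, 2.6], [-0.5, 2.12], [-1.47, 1.34], [0.16, 2.42], [-1.27, 4.41], [0.06, 2.06], [-2.6, 2.6]. Speed limits (rad/s): [2.22, 2.22, 2.79, 2.79, 3.14, 3.14, 3.14].

## Interface

Orientations are given as a unit quaternion [x, y, z, w].
In Python, from workcell import * gives the robot as it stands. The module is installed in compiled form; this text tells all that it offers.
- The arm moves only by the tool carry_out, never from a script. Its argument "motion" is a list of rows, each an object with "xyz": the shift along the tool's x, y, z in m, a list of three; "angular": the turn, a rotation vector about the tool's x, y, z in degrees, a list of three. A call has 1 to 12 rows; each row is the pose to reach, as a shift and turn from the pose commanded when the call began, along the tool's axes at that moment; what a row does not reach only later rows make up. A row lasts 1/10 s, in which the tool goes at most 50 mm and 8.59 degrees, less where a joint would pass 70% of its speed; a pose out of reach is approached as far as the arm can. A call with a gripper value outside its range is refused whole. "hand" is the opening, from 0 (shut) to 1 (fully open), set as the call begins (left out, the last holds). The fingers move at their own pace and stop on an object; "grip_force" is the grip in N (left out, the last holds). Time passes only in rows, so rows that repeat a pose let the fingers close. It gives the time, the measured TCP pose, the force, the opening and the grip force at its end, in the units of the state.
- get_obs(): the state, without advancing time (a new reading comes with each control period).
- camera(name): name is "scene" or "top"; returns a dict with "img" (400x640x3 uint8, red, green, blue), "fx", "fy", "cx", "cy" (pixels), "extrinsics" (4x4, takes a point from camera to world coordinates). Camera axes: x right, y up, looking along -z (the intrinsics and any distortion apply to the point x, -y, -z); pixel columns grow to the right and rows downward; lengths in m; the calibration is good to about 2 mm. A picture is of the moment at which its call begins. There is no depth.
- hand_in(): hands the job in; it is judged then, once.
The state is a dict: "clock": time; "joint_pos": joint angles; "joint_velocities": joint speeds; "tau": joint torques, N m; "position": TCP position; "ee_rot": TCP orientation; "ft_force": force on the tool from outside, world axes, zero at the start; "torque": the same for the moment, N m; "grip_width": opening from 0.0 (shut) to 1.0 (fully open); "grasp_force": force on a finger pad.
Only numpy, scipy, OpenCV 4.12 (cv2) and the standard library are available. Lean on these libraries where they do the work, as an engineer would, in place of code of your own. Each camera call takes 0.05 s, during which the arm holds its last target. There are 200 camera calls.

## Working session

There is one attempt and no reset: what is moved stays moved. The work goes in short steps, Python scripts to look and compute and a tool call to move; the robot and the scene stay as the last step left them, time stands still between calls to the robot, and variables do not carry over. Pictures are saved under pics/ and viewed, at most 14 in all, crops included, and the job is handed in when it is done.

Besides the shell and the picture viewer there is one more tool, called after "Emit:" in YAML: its name, and indented under it one key for each argument. carry_out: Moves the arm, as the interface text tells. Its arguments: {"type":"object","properties":{"motion":{"type":"array"},"hand":{"type":"number"},"grip_force":{"type":"number"}},"required":["motion"]}

```bash
mkdir -p pics; cat > h.py <<'E'
from workcell import *
import numpy as np, cv2
from scipy.spatial.transform import Rotation as R
def snap(n,f=None):
    c=camera(n)
    if f: cv2.imwrite(f'pics/{f}.png',cv2.cvtColor(c['img'],cv2.COLOR_RGB2BGR))
    return c
def ray(c,u,v):
    E=np.array(c['extrinsics']); d=np.array([(u-c['cx'])/c['fx'],-(v-c['cy'])/c['fy'],-1.])
    return E[:3,3],E[:3,:3]@d
def onz(c,u,v,z):
    o,d=ray(c,u,v); return o+d*(z-o[2])/d[2]
def tri(c1,p1,c2,p2):
    o1,d1=ray(c1,*p1);o2,d2=ray(c2,*p2)
    s=np.linalg.lstsq(np.c_[d1,-d2],o2-o1,rcond=None)[0]
    a,b=o1+d1*s[0],o2+d2*s[1]; return (a+b)/2,np.linalg.norm(a-b)
def proj(c,p):
    E=np.array(c['extrinsics']); q=E[:3,:3].T@(np.array(p)-E[:3,3])
    return c['cx']+c['fx']*q[0]/-q[2], c['cy']-c['fy']*q[1]/-q[2]
E
python3 - <<'E'
from h import *
o=get_obs(); print({k:np.round(v,3).tolist() for k,v in o.items()})
print(np.round(R.from_quat(o['ee_rot']).as_matrix(),3))
for n in('scene','top'):
    c=snap(n,n+'0'); print(n,c.keys(),c['fx'],c['fy'],c['cx'],c['cy'],np.round(c['extrinsics'],3).tolist())
E
```

```text
{'clock': 0.0, 'joint_pos': [1.27, 0.333, -0.065, 1.461, 0.022, 1.35, -0.089], 'joint_velocities': [-0.0, 0.001, 0.0, -0.0, -0.001, 0.0, -0.004], 'tau': [0.001, -62.544, 0.05, -39.161, 0.016, 0.01, -0.0], 'position': [0.171, -0.601, 0.249], 'ee_rot': [0.99, 0.138, -0.0, -0.001], 'ft_force': [0.517, 0.831, -0.727], 'torque': [0.024, -0.012, -0.012], 'grasp_force': 0.0, 'grip_width': 1.003}
[[ 0.962  0.274 -0.   ]
 [ 0.274 -0.962  0.001]
 [-0.    -0.001 -1.   ]]
scene dict_keys(['img', 'fx', 'fy', 'cx', 'cy', 'extrinsics']) 405.87289222493837 405.87289222493837 316.1927286164403 195.2164222566974 [[0.788, -0.44, 0.431, 1.047], [0.616, 0.554, -0.56, -0.463], [0.007, 0.707, 0.707, 0.851], [0.0, 0.0, 0.0, 1.0]]
top dict_keys(['img', 'fx', 'fy', 'cx', 'cy', 'extrinsics']) 402.92696158287697 402.92696158287697 317.82576221977416 199.30006436570022 [[-0.007, 0.999, -0.052, 0.548], [-1.0, -0.007, 0.009, 0.102], [0.008, 0.052, 0.999, 0.981], [0.0, 0.0, 0.0, 1.0]]
```

View pics/scene0.png

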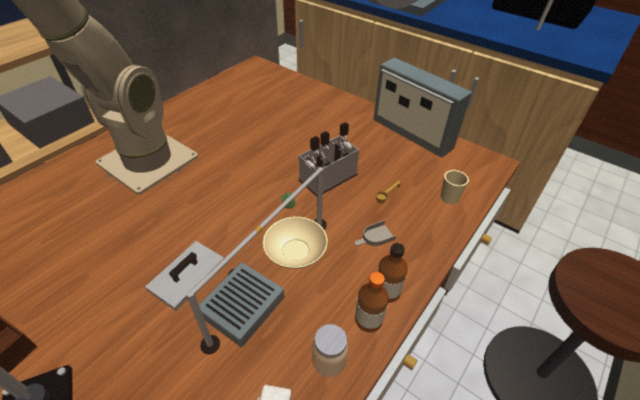

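View pics/top0.png

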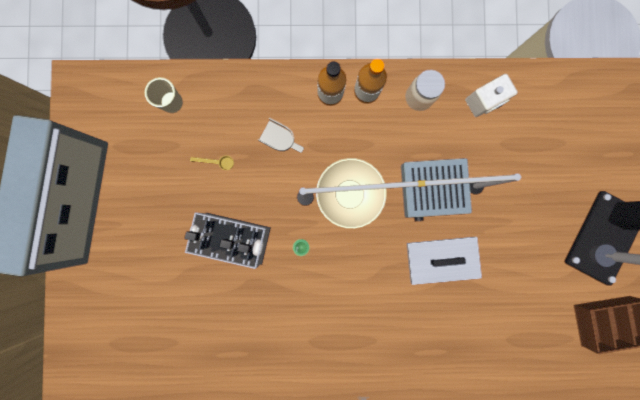

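The scene view shows the tank at about (329,160) with three black grips, the rail from (192,290) to (320,170), the basin at (295,242) and the lid at (186,272). In the top view, the tank is at (228,240), the rail runs (303,191) to (518,177) with the band at (421,183), and the lid is at (444,261).

```bash
python3 - <<'E'
import cv2,numpy as np
s=cv2.imread('pics/scene0.png');t=cv2.imread('pics/top0.png')
a=cv2.resize(s[115:200,285:370],None,fx=7,fy=7,interpolation=3)[:560,:]
cv2.imwrite('pics/c1.png',a)
b=cv2.resize(t[205:275,178:278],None,fx=8,fy=8,interpolation=3)
cv2.imwrite('pics/c2.png',b)
E
```

```text
(no output)
```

View pics/c1.png

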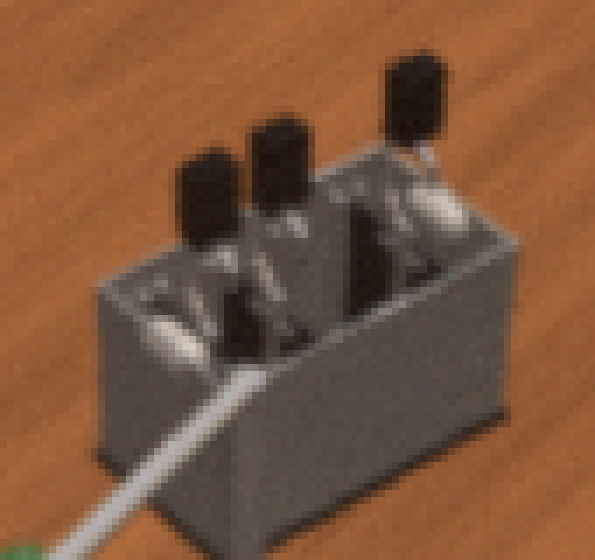

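View pics/c2.png

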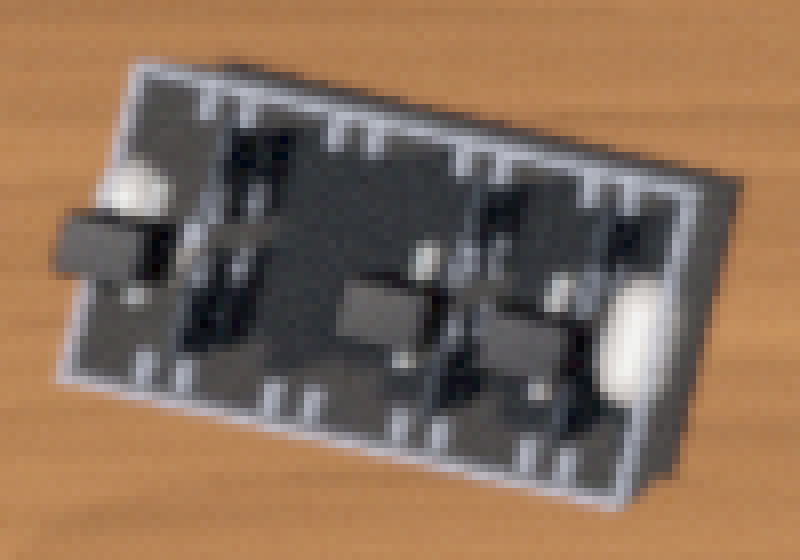

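```bash
python3 - <<'E'
from h import *
c=snap('top');s=snap('scene')
cr=lambda u,v:((u+.5)/8-.5+178,(v+.5)/8-.5+205)
cs=lambda u,v:((u+.5)/7-.5+285,(v+.5)/7-.5+115)
P=np.array([onz(c,*cr(*p),.1) for p in((140,65),(695,190),(622,503),(62,378))])
ctr=P.mean(0);yax=(P[0]+P[3]-P[1]-P[2])/2;xax=(P[0]+P[1]-P[2]-P[3])/2
print('tank',ctr,np.linalg.norm(yax),np.linalg.norm(xax),np.degrees(np.arctan2(-yax[0],yax[1])),np.degrees(np.arctan2(xax[1],xax[0])))
a=np.arctan2(-yax[0],yax[1])
for p,q in(((100,245),(417,65)),((385,315),(283,128)),((525,343),(210,162))):
    g=onz(c,*cr(*p),.1765); d=R.from_euler('z',-a).apply(g-ctr); print('grip',g,'tankframe',d*1000,tri(c,cr(*p),s,cs(*q)))
for n,p in(('+post',(303,191)),('-post',(518,177)),('band',(421,183.5))): print(n,onz(c,*p,.21))
hsv=cv2.cvtColor(c['img'],cv2.COLOR_RGB2HSV)
m=((hsv[...,1]<60)&(hsv[...,2]>120)).astype(np.uint8); m[:200]=0;m[:,:390]=0;m[:,500:]=0;m[300:]=0
k=max(cv2.findContours(m,0,2)[0],key=cv2.contourArea);r=cv2.minAreaRect(k);b=cv2.boxPoints(r);print(r)
B=np.array([onz(c,*p,.019) for p in b]);print('lid',B.mean(0),B, [np.linalg.norm(B[i]-B[i-1]) for i in range(4)])
m=((hsv[...,2]<50)).astype(np.uint8); m[:245]=0;m[:,:420]=0;m[:,475:]=0;m[280:]=0
k=max(cv2.findContours(m,0,2)[0],key=cv2.contourArea);r=cv2.minAreaRect(k);b=cv2.boxPoints(r);print('hdl',r,[onz(c,*p,.054) for p in b], onz(c,*r[0],.054))
hs=cv2.cvtColor(s['img'],cv2.COLOR_RGB2HSV)
m=cv2.inRange(hs[...,:],(18,120,90),(32,255,255));m[:200]=0;m[250:]=0;m[:,:240]=0;m[:,280:]=0
print(np.argwhere(m)[:, ::-1].mean(0) if m.any() else None)
m=cv2.inRange(hsv,(18,150,90),(32,255,255));m[:170]=0;m[195:]=0;m[:,:410]=0;m[:,432:]=0
print(np.argwhere(m)[:, ::-1].mean(0) if m.any() else None)
E
```

```text
tank [0.50657492 0.29631922 0.1       ] 0.15531528769166936 0.08689652171656397 -13.026707495516327 -13.35896716251601
grip [0.52020943 0.34872795 0.1765    ] tankframe [ 1.47042885 54.13329105 76.5       ] (array([0.51994862, 0.34900174, 0.17498906]), np.float64(0.0005571239838165703))
grip [0.50236486 0.27809099 0.1765    ] tankframe [ 7.02368548e-03 -1.87081025e+01  7.65000000e+01] (array([0.50298484, 0.27882838, 0.17579609]), np.float64(0.0017517776932074619))
grip [0.49517968 0.24341591 0.1765    ] tankframe [  0.82269417 -54.11040077  76.5       ] (array([0.49513597, 0.24341483, 0.17633938]), np.float64(8.850628792001233e-05))
+post [0.60413122 0.12326875 0.21      ]
-post [ 0.62839519 -0.29157695  0.21      ]
band [ 0.61705537 -0.10375367  0.21      ]
((443.96954345703125, 260.1747741699219), (42.221107482910156, 71.53009796142578), 84.64418029785156)
lid [ 0.4511193  -0.20569263  0.019     ] [[ 0.49353907 -0.11687172  0.019     ]
 [ 0.50806846 -0.2874876   0.019     ]
 [ 0.40854423 -0.29406542  0.019     ]
 [ 0.39432543 -0.12434579  0.019     ]] [np.float64(0.09949476904839685), np.float64(0.17123341282736837), np.float64(0.09974136595088372), np.float64(0.17031420058629532)]
hdl ((433.0, 262.0), (2.0, 2.0), 90.0) [array([ 0.45284221, -0.166884  ,  0.054     ]), array([ 0.45280435, -0.17147608,  0.054     ]), array([ 0.44825531, -0.17137349,  0.054     ]), array([ 0.44829335, -0.16678261,  0.054     ])] [ 0.45054851 -0.16912902  0.054     ]
[258.26086957 228.26086957]
[420.25 184.  ]
```

Tank and rail match their given sizes: tank at (0.506, 0.296) with yaw −13°, rail middle at (0.616, −0.084) with yaw +3.4°. Three hangers are in slots −54, −18 and +54. Next, a helper to work out moves.

```bash
cat > go.py <<'E'
import sys; from h import *
# usage: go.py x y z yawdeg [...]: shifts from the present pose (tool y heading = yaw)
o=get_obs(); p=np.array(o['position']); Q=R.from_quat(o['ee_rot'])
a=list(map(float,sys.argv[1:]))
print('t',round(float(o['clock']),2),'pos',np.round(p,4),'yaw',np.round(np.degrees(np.arctan2(Q.as_matrix()[1,1],Q.as_matrix()[0,1])),1),'f',np.round(o['ft_force'],1),'w',round(float(o['grip_width']),3))
for i in range(0,len(a),4):
    x,y,z,w=a[i:i+4]; w=np.radians(w); yt=[np.cos(w),np.sin(w),0]; zt=[0,0,-1]
    T=R.from_matrix(np.c_[np.cross(yt,zt),yt,zt])
    print('xyz',np.round(Q.inv().apply(np.array([x,y,z])-p),4).tolist(),'ang',np.round(np.degrees((Q.inv()*T).as_rotvec()),2).tolist())
E
python3 go.py .42 -.35 .33 -13.2  .495 .2434 .28 -13.2
```

```text
t 0.2 pos [ 0.1713 -0.6009  0.2495] yaw -74.1 f [0.6 0.3 0.1] w 0.998
xyz [0.3079, -0.1731, -0.0803] ang [-0.04, -0.02, -60.88]
xyz [0.5428, -0.7232, -0.0299] ang [-0.04, -0.02, -60.88]
```

Emit:
carry_out:
  motion:
    - {"xyz": [0.308, -0.173, -0.08], "angular": [0, 0, -60.9]}
    - {"xyz": [0.308, -0.173, -0.08], "angular": [0, 0, -60.9]}
    - {"xyz": [0.308, -0.173, -0.08], "angular": [0, 0, -60.9]}
    - {"xyz": [0.308, -0.173, -0.08], "angular": [0, 0, -60.9]}
    - {"xyz": [0.308, -0.173, -0.08], "angular": [0, 0, -60.9]}
    - {"xyz": [0.308, -0.173, -0.08], "angular": [0, 0, -60.9]}
    - {"xyz": [0.308, -0.173, -0.08], "angular": [0, 0, -60.9]}
    - {"xyz": [0.308, -0.173, -0.08], "angular": [0, 0, -60.9]}
    - {"xyz": [0.308, -0.173, -0.08], "angular": [0, 0, -60.9]}
  hand: 0.6

```text
clock: 1.1
position: [0.4219, -0.3482, 0.3305]
ee_rot: [0.782, 0.623, 0.0, 0.0]
ft_force: [-0.5, 0.5, -0.5]
grip_width: 0.599
grasp_force: 0.0
```

```bash
python3 go.py .495 .2434 .28 -13.2
```

```text
t 1.1 pos [ 0.4219 -0.3482  0.3305] yaw -13.0 f [-0.5  0.5 -0.5] w 0.599
xyz [0.593, -0.0614, 0.0504] ang [0.06, -0.0, 0.25]
```

Emit:
carry_out:
  motion:
    - {"xyz": [0.593, -0.061, 0.02]}
    - {"xyz": [0.593, -0.061, 0.02]}
    - {"xyz": [0.593, -0.061, 0.02]}
    - {"xyz": [0.593, -0.061, 0.02]}
    - {"xyz": [0.593, -0.061, 0.02]}
    - {"xyz": [0.593, -0.061, 0.02]}
    - {"xyz": [0.593, -0.061, 0.02]}
    - {"xyz": [0.593, -0.061, 0.02]}
    - {"xyz": [0.593, -0.061, 0.02]}
    - {"xyz": [0.593, -0.061, 0.02]}
    - {"xyz": [0.593, -0.061, 0.05]}
    - {"xyz": [0.593, -0.061, 0.05]}

```text
validation failed for argument at $.mo...
```

```bash
python3 go.py .4952 .2434 .1640 -13.2
```

```text
t 1.1 pos [ 0.4219 -0.3482  0.3305] yaw -13.0 f [-0.5  0.5 -0.5] w 0.599
xyz [0.593, -0.0614, 0.1664] ang [0.06, -0.0, 0.25]
```

Each row also needs "angular".

Emit:
carry_out:
  motion:
    - {"xyz": [0.593, -0.061, 0.02], "angular": [0, 0, 0]}
    - {"xyz": [0.593, -0.061, 0.02], "angular": [0, 0, 0]}
    - {"xyz": [0.593, -0.061, 0.02], "angular": [0, 0, 0]}
    - {"xyz": [0.593, -0.061, 0.02], "angular": [0, 0, 0]}
    - {"xyz": [0.593, -0.061, 0.02], "angular": [0, 0, 0]}
    - {"xyz": [0.593, -0.061, 0.02], "angular": [0, 0, 0]}
    - {"xyz": [0.593, -0.061, 0.02], "angular": [0, 0, 0]}
    - {"xyz": [0.593, -0.061, 0.02], "angular": [0, 0, 0]}
    - {"xyz": [0.593, -0.061, 0.02], "angular": [0, 0, 0]}
    - {"xyz": [0.593, -0.061, 0.02], "angular": [0, 0, 0]}
    - {"xyz": [0.593, -0.061, 0.02], "angular": [0, 0, 0]}
    - {"xyz": [0.593, -0.061, 0.05], "angular": [0, 0, 0]}

```text
clock: 2.3
position: [0.4973, 0.2373, 0.2852]
ee_rot: [0.785, 0.62, 0.002, 0.001]
ft_force: [0.9, -0.0, -1.6]
grip_width: 0.599
grasp_force: 0.0
```

```bash
python3 go.py .4952 .2434 .1640 -13.2
```

```text
t 2.3 pos [0.4973 0.2373 0.2852] yaw -13.4 f [ 0.9 -0.  -1.6] w 0.599
xyz [0.0052, -0.004, 0.1212] ang [0.23, -0.14, -0.22]
```

Emit:
carry_out:
  motion:
    - {"xyz": [0, 0, 0.03], "angular": [0, 0, 0]}
    - {"xyz": [0, 0, 0.03], "angular": [0, 0, 0]}
    - {"xyz": [0, 0, 0.03], "angular": [0, 0, 0]}

```text
clock: 2.6
position: [0.4961, 0.2339, 0.2535]
ee_rot: [0.785, 0.62, -0.001, 0.0]
ft_force: [0.9, -0.3, 1.0]
grip_width: 0.602
grasp_force: 0.0
```

```bash
python3 go.py .4952 .2434 .1640 -13.2
```

```text
t 2.6 pos [0.4961 0.2339 0.2535] yaw -13.4 f [ 0.9 -0.3  1. ] w 0.602
xyz [0.0092, -0.003, 0.0894] ang [-0.04, 0.08, -0.18]
```

Emit:
carry_out:
  motion:
    - {"xyz": [0.009, -0.003, 0.03], "angular": [0, 0, 0]}
    - {"xyz": [0.009, -0.003, 0.06], "angular": [0, 0, 0]}
    - {"xyz": [0.009, -0.003, 0.089], "angular": [0, 0, 0]}
    - {"xyz": [0.009, -0.003, 0.089], "angular": [0, 0, 0]}
    - {"xyz": [0.009, -0.003, 0.089], "angular": [0, 0, 0]}

```text
clock: 3.1
position: [0.4957, 0.2445, 0.1663]
ee_rot: [0.784, 0.62, 0.001, 0.001]
ft_force: [-0.1, -1.2, 0.6]
grip_width: 0.6
grasp_force: 0.0
```

Emit:
carry_out:
  motion:
    - {"xyz": [0, 0, 0], "angular": [0, 0, 0]}
    - {"xyz": [0, 0, 0], "angular": [0, 0, 0]}
    - {"xyz": [0, 0, 0], "angular": [0, 0, 0]}
    - {"xyz": [0, 0, 0], "angular": [0, 0, 0]}
    - {"xyz": [0, 0, 0], "angular": [0, 0, 0]}
    - {"xyz": [0, 0, 0], "angular": [0, 0, 0]}
  hand: 0
  grip_force: 40

```text
clock: 3.7
position: [0.4948, 0.246, 0.1659]
ee_rot: [0.784, 0.621, 0.001, 0.0]
ft_force: [-2.3, -0.4, 8.1]
grip_width: 0.18
grasp_force: 42.2
```

Emit:
carry_out:
  motion:
    - {"xyz": [0, 0, -0.04], "angular": [0, 0, 0]}
    - {"xyz": [0, 0, -0.08], "angular": [0, 0, 0]}
    - {"xyz": [0, 0, -0.12], "angular": [0, 0, 0]}
    - {"xyz": [0, 0, -0.16], "angular": [0, 0, 0]}
    - {"xyz": [0, 0, -0.17], "angular": [0, 0, 0]}
    - {"xyz": [0, 0, -0.17], "angular": [0, 0, 0]}

```text
clock: 4.3
position: [0.4949, 0.246, 0.3361]
ee_rot: [0.784, 0.621, 0.001, 0.001]
ft_force: [0.8, 1.0, -1.9]
grip_width: 0.179
grasp_force: 41.0
```

```bash
python3 - <<'E'
from h import *
o=get_obs();p=o['position']
a=snap('scene','s1');u,v=map(int,proj(a,np.array(p)-[0,0,.08]));print(p,u,v)
im=cv2.imread('pics/s1.png')[max(0,v-60):v+60,max(0,u-80):u+80]
cv2.imwrite('pics/s1c.png',cv2.resize(im,None,fx=4.5,fy=4.5,interpolation=2))
E
python3 go.py .59 .03 .33 3.4
```

```text
[0.49489916 0.24597206 0.33605329] 315 112
t 4.35 pos [0.4945 0.2455 0.3343] yaw -13.2 f [-0.3 -0.5 -1.6] w 0.18
xyz [-0.188, 0.1421, 0.0043] ang [0.03, 0.01, -16.59]
```

View pics/s1c.png

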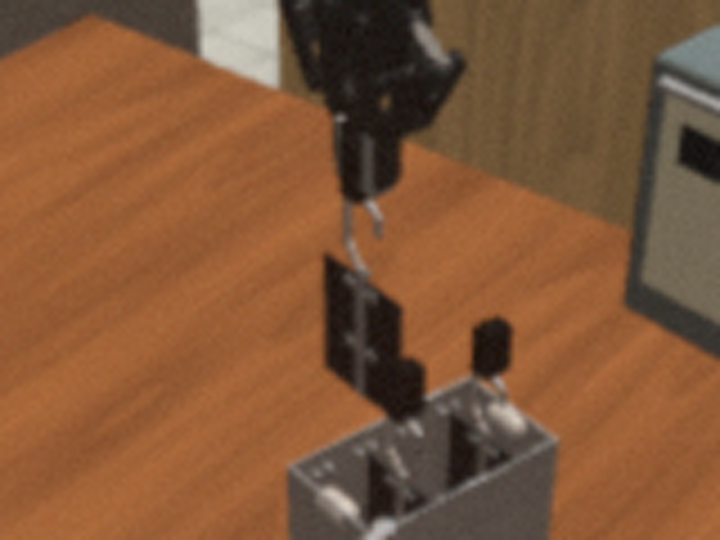

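Hanger held, with its free crook end (375,230) on the +x side, so no half turn is needed.

```bash
python3 go.py .5373 .0616 .33 3.4   .5373 .0616 .268 3.4
```

```text
t 4.35 pos [0.4945 0.2455 0.3343] yaw -13.2 f [-0.3 -0.5 -1.6] w 0.18
xyz [-0.1693, 0.0836, 0.0043] ang [0.03, 0.01, -16.59]
xyz [-0.1693, 0.0836, 0.0663] ang [0.03, 0.01, -16.59]
```

Emit:
carry_out:
  motion:
    - {"xyz": [-0.045, 0.02, 0], "angular": [0, 0, -4]}
    - {"xyz": [-0.085, 0.04, 0], "angular": [0, 0, -8]}
    - {"xyz": [-0.125, 0.06, 0], "angular": [0, 0, -12]}
    - {"xyz": [-0.15, 0.074, 0.02], "angular": [0, 0, -16.6]}
    - {"xyz": [-0.169, 0.0835, 0.045], "angular": [0, 0, -16.6]}
    - {"xyz": [-0.169, 0.0835, 0.066], "angular": [0, 0, -16.6]}
    - {"xyz": [-0.169, 0.0835, 0.066], "angular": [0, 0, -16.6]}
    - {"xyz": [-0.169, 0.0835, 0.066], "angular": [0, 0, -16.6]}

```text
clock: 5.15
position: [0.5367, 0.0623, 0.2678]
ee_rot: [0.685, 0.728, -0.001, -0.001]
ft_force: [0.3, 0.8, -0.2]
grip_width: 0.181
grasp_force: 40.9
```

```bash
python3 go.py .6072 .0657 .268 3.4   .6072 .0657 .24 3.4
```

```text
t 5.15 pos [0.5367 0.0623 0.2678] yaw 3.5 f [ 0.3  0.8 -0.2] w 0.181
xyz [-0.0009, 0.0706, -0.0003] ang [-0.11, -0.02, 0.07]
xyz [-0.0009, 0.0707, 0.0277] ang [-0.11, -0.02, 0.07]
```

Emit:
carry_out:
  motion:
    - {"xyz": [0, 0.025, 0], "angular": [0, 0, 0]}
    - {"xyz": [0, 0.05, 0], "angular": [0, 0, 0]}
    - {"xyz": [0, 0.07, 0], "angular": [0, 0, 0]}
    - {"xyz": [0, 0.07, 0], "angular": [0, 0, 0]}
    - {"xyz": [0, 0.07, 0.01], "angular": [0, 0, 0]}
    - {"xyz": [0, 0.07, 0.02], "angular": [0, 0, 0]}
    - {"xyz": [0, 0.07, 0.026], "angular": [0, 0, 0]}
    - {"xyz": [0, 0.07, 0.026], "angular": [0, 0, 0]}
    - {"xyz": [0, 0.07, 0.026], "angular": [0, 0, 0]}

```text
clock: 6.05
position: [0.6069, 0.0659, 0.2426]
ee_rot: [0.686, 0.728, -0.0, 0.0]
ft_force: [0.4, -0.1, -0.8]
grip_width: 0.181
grasp_force: 40.9
```

```bash
python3 go.py .6072 .0657 .24 3.4; python3 - <<'E'
from h import *
o=get_obs();p=o['position']
a=snap('scene','s2');u,v=map(int,proj(a,np.array(p)-[0,0,.05]));print(p,u,v)
b=snap('top','t2');U,V=map(int,proj(b,np.array(p)-[0,0,.05]))
im=np.hstack([cv2.imread('pics/s2.png')[v-50:v+50,u-50:u+50],cv2.imread('pics/t2.png')[V-50:V+50,U-50:U+50]])
cv2.imwrite('pics/s2c.png',cv2.resize(im,None,fx=4,fy=4,interpolation=2))
E
```

```text
t 6.05 pos [0.6069 0.0659 0.2426] yaw 3.4 f [ 0.4 -0.1 -0.8] w 0.181
xyz [-0.0002, 0.0003, 0.0026] ang [0.0, 0.02, 0.01]
[0.60693561 0.06589739 0.24257593] 305 186
```

View pics/s2c.png

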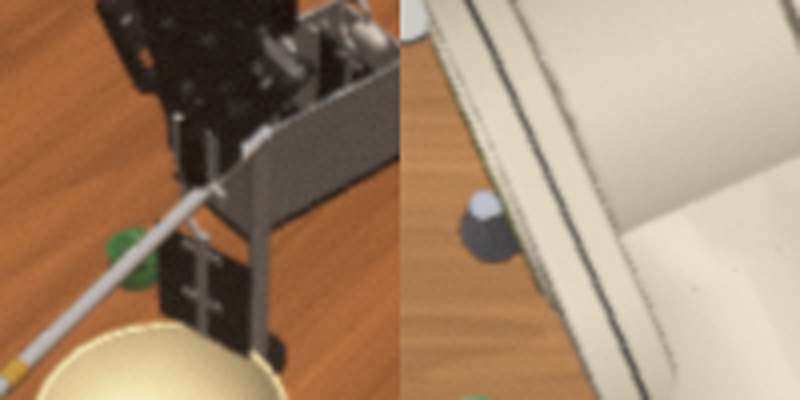

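The crook straddles the bar, with its free tip in front at (217,190). Lower 3 mm, release and rise.

Emit:
carry_out:
  motion:
    - {"xyz": [0, 0, 0.003], "angular": [0, 0, 0]}
    - {"xyz": [0, 0, 0.003], "angular": [0, 0, 0]}

```text
clock: 6.35
position: [0.6073, 0.0661, 0.2396]
ee_rot: [0.686, 0.728, 0.0, 0.0]
ft_force: [0.4, 0.1, 0.2]
grip_width: 0.178
grasp_force: 41.3
```

Emit:
carry_out:
  motion:
    - {"xyz": [0, 0, 0], "angular": [0, 0, 0]}
    - {"xyz": [0, 0, 0], "angular": [0, 0, 0]}
    - {"xyz": [0, 0, 0], "angular": [0, 0, 0]}
    - {"xyz": [0, 0, 0], "angular": [0, 0, 0]}
    - {"xyz": [0, 0, -0.03], "angular": [0, 0, 0]}
    - {"xyz": [0, 0, -0.06], "angular": [0, 0, 0]}
    - {"xyz": [0, 0, -0.1], "angular": [0, 0, 0]}
    - {"xyz": [0, 0, -0.1], "angular": [0, 0, 0]}
    - {"xyz": [0, 0, -0.1], "angular": [0, 0, 0]}
  hand: 0.6

```text
clock: 7.25
position: [0.6074, 0.0663, 0.3402]
ee_rot: [0.686, 0.728, 0.001, 0.001]
ft_force: [-0.7, -0.1, -1.2]
grip_width: 0.598
grasp_force: 0.0
```

```bash
python3 go.py .5027 .2785 .26 -13.2 .5027 .2785 .164 -13.2;  python3 - <<'E'
from h import *
a=snap('scene','s3')
im=cv2.imread('pics/s3.png')[130:250,240:360]
cv2.imwrite('pics/s3c.png',cv2.resize(im,None,fx=4,fy=4,interpolation=2))
E
```

```text
t 7.25 pos [0.6074 0.0663 0.3402] yaw 3.4 f [-0.7 -0.1 -1.2] w 0.598
xyz [0.2181, -0.092, 0.08] ang [0.09, -0.01, 16.62]
xyz [0.2181, -0.0921, 0.176] ang [0.09, -0.01, 16.62]
```

View pics/s3c.png

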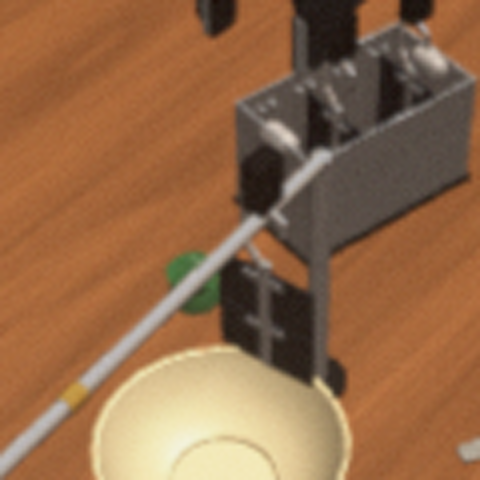

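The first hanger hangs on the rail (grip (262,180), films (268,320) in the crop). Next is the −18 slot.

Emit:
carry_out:
  motion:
    - {"xyz": [0.045, -0.018, 0], "angular": [0, 0, 5]}
    - {"xyz": [0.09, -0.037, 0], "angular": [0, 0, 10]}
    - {"xyz": [0.13, -0.055, 0.02], "angular": [0, 0, 16.6]}
    - {"xyz": [0.17, -0.072, 0.05], "angular": [0, 0, 16.6]}
    - {"xyz": [0.2, -0.084, 0.08], "angular": [0, 0, 16.6]}
    - {"xyz": [0.218, -0.092, 0.08], "angular": [0, 0, 16.6]}
    - {"xyz": [0.218, -0.092, 0.08], "angular": [0, 0, 16.6]}
    - {"xyz": [0.218, -0.092, 0.08], "angular": [0, 0, 16.6]}

```text
clock: 8.1
position: [0.5022, 0.2777, 0.2587]
ee_rot: [0.783, 0.621, -0.001, 0.0]
ft_force: [0.6, -0.3, 0.6]
grip_width: 0.604
grasp_force: 0.0
```

```bash
python3 go.py  .5027 .2785 .166 -13.2
```

```text
t 8.1 pos [0.5022 0.2777 0.2587] yaw -13.2 f [ 0.6 -0.3  0.6] w 0.604
xyz [0.001, 0.0003, 0.0927] ang [-0.04, 0.06, 0.04]
```

Emit:
carry_out:
  motion:
    - {"xyz": [0, 0, 0.03], "angular": [0, 0, 0]}
    - {"xyz": [0, 0, 0.06], "angular": [0, 0, 0]}
    - {"xyz": [0, 0, 0.093], "angular": [0, 0, 0]}
    - {"xyz": [0, 0, 0.093], "angular": [0, 0, 0]}
    - {"xyz": [0, 0, 0.093], "angular": [0, 0, 0]}

```text
clock: 8.6
position: [0.503, 0.2772, 0.167]
ee_rot: [0.784, 0.621, -0.0, -0.0]
ft_force: [-0.8, 1.8, 0.5]
grip_width: 0.599
grasp_force: 0.0
```

Emit:
carry_out:
  motion:
    - {"xyz": [0, 0, 0], "angular": [0, 0, 0]}
    - {"xyz": [0, 0, 0], "angular": [0, 0, 0]}
    - {"xyz": [0, 0, 0], "angular": [0, 0, 0]}
    - {"xyz": [0, 0, 0], "angular": [0, 0, 0]}
    - {"xyz": [0, 0, 0], "angular": [0, 0, 0]}
    - {"xyz": [0, 0, -0.04], "angular": [0, 0, 0]}
    - {"xyz": [0, 0, -0.08], "angular": [0, 0, 0]}
    - {"xyz": [0, 0, -0.12], "angular": [0, 0, 0]}
    - {"xyz": [0, 0, -0.16], "angular": [0, 0, 0]}
    - {"xyz": [0, 0, -0.19], "angular": [0, 0, 0]}
    - {"xyz": [0, 0, -0.19], "angular": [0, 0, 0]}
    - {"xyz": [0, 0, -0.19], "angular": [0, 0, 0]}
  hand: 0
  grip_force: 40

```text
clock: 9.8
position: [0.5023, 0.2783, 0.3566]
ee_rot: [0.784, 0.621, 0.0, 0.0]
ft_force: [-0.6, -0.6, -2.0]
grip_width: 0.177
grasp_force: 42.4
```

```bash
python3 go.py .5403 .0117 .33 3.4   .5403 .0117 .268 3.4
```

```text
t 9.8 pos [0.5023 0.2783 0.3566] yaw -13.2 f [-0.6 -0.6 -2. ] w 0.177
xyz [-0.251, 0.0977, 0.0267] ang [0.05, -0.01, -16.57]
xyz [-0.251, 0.0977, 0.0887] ang [0.05, -0.01, -16.57]
```

Emit:
carry_out:
  motion:
    - {"xyz": [-0.045, 0.01, 0], "angular": [0, 0, -4]}
    - {"xyz": [-0.09, 0.025, 0], "angular": [0, 0, -8]}
    - {"xyz": [-0.135, 0.042, 0], "angular": [0, 0, -12]}
    - {"xyz": [-0.18, 0.06, 0], "angular": [0, 0, -16.6]}
    - {"xyz": [-0.22, 0.08, 0], "angular": [0, 0, -16.6]}
    - {"xyz": [-0.251, 0.0975, 0.01], "angular": [0, 0, -16.6]}
    - {"xyz": [-0.251, 0.0975, 0.05], "angular": [0, 0, -16.6]}
    - {"xyz": [-0.251, 0.0975, 0.0885], "angular": [0, 0, -16.6]}
    - {"xyz": [-0.251, 0.0975, 0.0885], "angular": [0, 0, -16.6]}
    - {"xyz": [-0.251, 0.0975, 0.0885], "angular": [0, 0, -16.6]}

```text
clock: 10.8
position: [0.5395, 0.0116, 0.2679]
ee_rot: [0.686, 0.728, -0.001, -0.001]
ft_force: [0.5, 0.2, 0.1]
grip_width: 0.174
grasp_force: 42.3
```

```bash
python3 go.py .6102 .0158 .268 3.4   .6102 .0158 .24 3.4
```

```text
t 10.8 pos [0.5395 0.0116 0.2679] yaw 3.4 f [0.5 0.2 0.1] w 0.174
xyz [-0.0001, 0.0708, -0.0002] ang [-0.1, -0.02, 0.04]
xyz [-0.0001, 0.0708, 0.0278] ang [-0.1, -0.02, 0.04]
```

Emit:
carry_out:
  motion:
    - {"xyz": [0, 0.025, 0], "angular": [0, 0, 0]}
    - {"xyz": [0, 0.05, 0], "angular": [0, 0, 0]}
    - {"xyz": [0, 0.0705, 0], "angular": [0, 0, 0]}
    - {"xyz": [0, 0.0705, 0], "angular": [0, 0, 0]}
    - {"xyz": [0, 0.0705, 0.01], "angular": [0, 0, 0]}
    - {"xyz": [0, 0.0705, 0.02], "angular": [0, 0, 0]}
    - {"xyz": [0, 0.0705, 0.028], "angular": [0, 0, 0]}
    - {"xyz": [0, 0.0705, 0.028], "angular": [0, 0, 0]}
    - {"xyz": [0, 0.0705, 0.028], "angular": [0, 0, 0]}

```text
clock: 11.7
position: [0.6104, 0.0157, 0.2411]
ee_rot: [0.686, 0.728, 0.0, 0.001]
ft_force: [-0.5, 0.2, 7.2]
grip_width: 0.179
grasp_force: 43.6
```

```bash
python3 go.py .6102 .0158 .24 3.4; python3 - <<'E'
from h import *
a=snap('scene','s4')
im=cv2.imread('pics/s4.png')[130:250,230:350]
cv2.imwrite('pics/s4c.png',cv2.resize(im,None,fx=4,fy=4,interpolation=2))
E
```

```text
t 11.7 pos [0.6104 0.0157 0.2411] yaw 3.4 f [-0.5  0.2  7.2] w 0.179
xyz [0.0001, -0.0002, 0.0011] ang [0.12, 0.04, 0.01]
```

View pics/s4c.png

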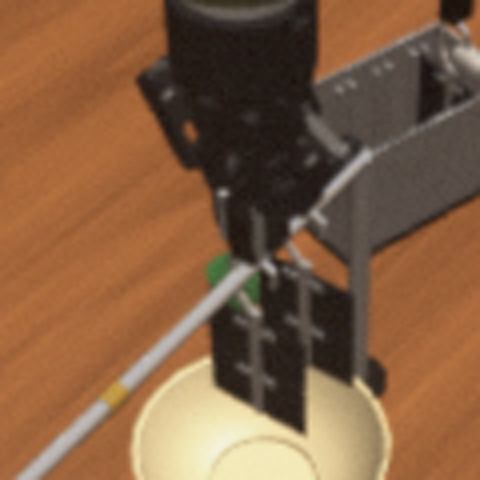

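Seated: 7 N of contact, and both hangers show on the bar with tips at (268,268) and (318,218). Release.

Emit:
carry_out:
  motion:
    - {"xyz": [0, 0, 0], "angular": [0, 0, 0]}
    - {"xyz": [0, 0, 0], "angular": [0, 0, 0]}
    - {"xyz": [0, 0, 0], "angular": [0, 0, 0]}
    - {"xyz": [0, 0, 0], "angular": [0, 0, 0]}
    - {"xyz": [0, 0, -0.03], "angular": [0, 0, 0]}
    - {"xyz": [0, 0, -0.06], "angular": [0, 0, 0]}
    - {"xyz": [0, 0, -0.1], "angular": [0, 0, 0]}
    - {"xyz": [0, 0, -0.1], "angular": [0, 0, 0]}
    - {"xyz": [0, 0, -0.1], "angular": [0, 0, 0]}
  hand: 0.6

```text
clock: 12.65
position: [0.6106, 0.016, 0.3406]
ee_rot: [0.686, 0.728, 0.001, 0.001]
ft_force: [-1.0, -0.2, 0.4]
grip_width: 0.601
grasp_force: 0.0
```

```bash
python3 go.py .5200 .3490 .26 -13.2
```

```text
t 12.65 pos [0.6106 0.016  0.3406] yaw 3.4 f [-1.  -0.2  0.4] w 0.601
xyz [0.3378, -0.0707, 0.0804] ang [0.09, -0.0, 16.62]
```

Emit:
carry_out:
  motion:
    - {"xyz": [0.045, -0.03, 0], "angular": [0, 0, 4]}
    - {"xyz": [0.09, -0.06, 0], "angular": [0, 0, 8]}
    - {"xyz": [0.135, -0.07, 0], "angular": [0, 0, 12]}
    - {"xyz": [0.18, -0.07, 0], "angular": [0, 0, 16.6]}
    - {"xyz": [0.225, -0.07, 0.02], "angular": [0, 0, 16.6]}
    - {"xyz": [0.265, -0.07, 0.04], "angular": [0, 0, 16.6]}
    - {"xyz": [0.305, -0.0705, 0.06], "angular": [0, 0, 16.6]}
    - {"xyz": [0.338, -0.0705, 0.08], "angular": [0, 0, 16.6]}
    - {"xyz": [0.338, -0.0705, 0.08], "angular": [0, 0, 16.6]}
    - {"xyz": [0.338, -0.0705, 0.08], "angular": [0, 0, 16.6]}
    - {"xyz": [0.338, -0.0705, 0.08], "angular": [0, 0, 16.6]}

```text
clock: 13.75
position: [0.5204, 0.3478, 0.2598]
ee_rot: [0.784, 0.621, -0.0, 0.0]
ft_force: [0.1, -0.5, 0.7]
grip_width: 0.598
grasp_force: 0.0
```

```bash
python3 go.py  .52 .349 .166 -13.2
```

```text
t 13.75 pos [0.5204 0.3478 0.2598] yaw -13.3 f [ 0.1 -0.5  0.7] w 0.598
xyz [0.0011, -0.0007, 0.0938] ang [0.02, 0.04, -0.06]
```

Emit:
carry_out:
  motion:
    - {"xyz": [0.001, 0, 0.03], "angular": [0, 0, 0]}
    - {"xyz": [0.001, 0, 0.06], "angular": [0, 0, 0]}
    - {"xyz": [0.001, 0, 0.094], "angular": [0, 0, 0]}
    - {"xyz": [0.001, 0, 0.094], "angular": [0, 0, 0]}
    - {"xyz": [0.001, 0, 0.094], "angular": [0, 0, 0]}

```text
clock: 14.25
position: [0.5208, 0.3491, 0.167]
ee_rot: [0.784, 0.621, 0.0, 0.0]
ft_force: [0.0, 1.0, 0.1]
grip_width: 0.596
grasp_force: 0.0
```

Emit:
carry_out:
  motion:
    - {"xyz": [0, 0, 0], "angular": [0, 0, 0]}
    - {"xyz": [0, 0, 0], "angular": [0, 0, 0]}
    - {"xyz": [0, 0, 0], "angular": [0, 0, 0]}
    - {"xyz": [0, 0, 0], "angular": [0, 0, 0]}
    - {"xyz": [0, 0, 0], "angular": [0, 0, 0]}
    - {"xyz": [0, 0, -0.04], "angular": [0, 0, 0]}
    - {"xyz": [0, 0, -0.08], "angular": [0, 0, 0]}
    - {"xyz": [0, 0, -0.12], "angular": [0, 0, 0]}
    - {"xyz": [0, 0, -0.16], "angular": [0, 0, 0]}
    - {"xyz": [0, 0, -0.19], "angular": [0, 0, 0]}
    - {"xyz": [0, 0, -0.19], "angular": [0, 0, 0]}
    - {"xyz": [0, 0, -0.19], "angular": [0, 0, 0]}
  hand: 0
  grip_force: 40

```text
clock: 15.45
position: [0.52, 0.3501, 0.3561]
ee_rot: [0.784, 0.621, 0.0, 0.0]
ft_force: [0.1, 0.5, -1.9]
grip_width: 0.178
grasp_force: 44.5
```

```bash
python3 go.py .5432 -.0382 .268 3.4
```

```text
t 15.45 pos [0.52   0.3501 0.3561] yaw -13.2 f [ 0.1  0.5 -1.9] w 0.178
xyz [-0.3728, 0.111, 0.088] ang [0.04, -0.01, -16.57]
```

Emit:
carry_out:
  motion:
    - {"xyz": [-0.045, 0.005, 0], "angular": [0, 0, -2]}
    - {"xyz": [-0.09, 0.015, 0], "angular": [0, 0, -4]}
    - {"xyz": [-0.135, 0.025, 0], "angular": [0, 0, -7]}
    - {"xyz": [-0.18, 0.035, 0], "angular": [0, 0, -10]}
    - {"xyz": [-0.225, 0.05, 0], "angular": [0, 0, -13]}
    - {"xyz": [-0.27, 0.065, 0], "angular": [0, 0, -16.6]}
    - {"xyz": [-0.315, 0.085, 0], "angular": [0, 0, -16.6]}
    - {"xyz": [-0.355, 0.1, 0.01], "angular": [0, 0, -16.6]}
    - {"xyz": [-0.373, 0.111, 0.045], "angular": [0, 0, -16.6]}
    - {"xyz": [-0.373, 0.111, 0.088], "angular": [0, 0, -16.6]}
    - {"xyz": [-0.373, 0.111, 0.088], "angular": [0, 0, -16.6]}
    - {"xyz": [-0.373, 0.111, 0.088], "angular": [0, 0, -16.6]}

```text
clock: 16.65
position: [0.5425, -0.038, 0.2679]
ee_rot: [0.685, 0.728, -0.0, -0.001]
ft_force: [0.0, 0.8, -0.7]
grip_width: 0.178
grasp_force: 44.4
```

```bash
python3 go.py .6131 -.0341 .268 3.4   .6131 -.0341 .24 3.4
```

```text
t 16.65 pos [ 0.5425 -0.038   0.2679] yaw 3.5 f [ 0.   0.8 -0.7] w 0.178
xyz [-0.0003, 0.0707, -0.0002] ang [-0.11, -0.04, 0.06]
xyz [-0.0004, 0.0708, 0.0278] ang [-0.11, -0.04, 0.06]
```

Emit:
carry_out:
  motion:
    - {"xyz": [0, 0.025, 0], "angular": [0, 0, 0]}
    - {"xyz": [0, 0.05, 0], "angular": [0, 0, 0]}
    - {"xyz": [0, 0.0705, 0], "angular": [0, 0, 0]}
    - {"xyz": [0, 0.0705, 0], "angular": [0, 0, 0]}
    - {"xyz": [0, 0.0705, 0.01], "angular": [0, 0, 0]}
    - {"xyz": [0, 0.0705, 0.02], "angular": [0, 0, 0]}
    - {"xyz": [0, 0.0705, 0.0275], "angular": [0, 0, 0]}
    - {"xyz": [0, 0.0705, 0.0275], "angular": [0, 0, 0]}
    - {"xyz": [0, 0.0705, 0.0275], "angular": [0, 0, 0]}

```text
clock: 17.55
position: [0.6132, -0.0345, 0.2409]
ee_rot: [0.686, 0.728, 0.0, 0.001]
ft_force: [-0.2, 0.7, 2.7]
grip_width: 0.178
grasp_force: 45.1
```

Emit:
carry_out:
  motion:
    - {"xyz": [0, 0, 0], "angular": [0, 0, 0]}
    - {"xyz": [0, 0, 0], "angular": [0, 0, 0]}
    - {"xyz": [0, 0, 0], "angular": [0, 0, 0]}
    - {"xyz": [0, 0, 0], "angular": [0, 0, 0]}
    - {"xyz": [0, 0, -0.03], "angular": [0, 0, 0]}
    - {"xyz": [0, 0, -0.06], "angular": [0, 0, 0]}
    - {"xyz": [0, 0, -0.1], "angular": [0, 0, 0]}
    - {"xyz": [-0.05, -0.03, -0.1], "angular": [0, 0, 0]}
    - {"xyz": [-0.1, -0.06, -0.1], "angular": [0, 0, 0]}
    - {"xyz": [-0.1, -0.06, -0.1], "angular": [0, 0, 0]}
  hand: 0.6

```text
clock: 18.55
position: [0.5577, -0.1432, 0.3405]
ee_rot: [0.688, 0.726, -0.001, 0.001]
ft_force: [0.4, -0.2, -0.7]
grip_width: 0.6
grasp_force: 0.0
```

```bash
python3 go.py .6131 -.0341 .241 3.4; python3 - <<'E'
from h import *
a=snap('scene','s5')
im=cv2.imread('pics/s5.png')[140:300,150:350]
cv2.imwrite('pics/s5c.png',cv2.resize(im,None,fx=3.5,fy=3.5,interpolation=2))
E
```

```text
t 18.55 pos [ 0.5577 -0.1432  0.3405] yaw 3.1 f [ 0.4 -0.2 -0.7] w 0.6
xyz [0.1062, 0.0612, 0.0992] ang [-0.04, 0.14, -0.34]
```

View pics/s5c.png

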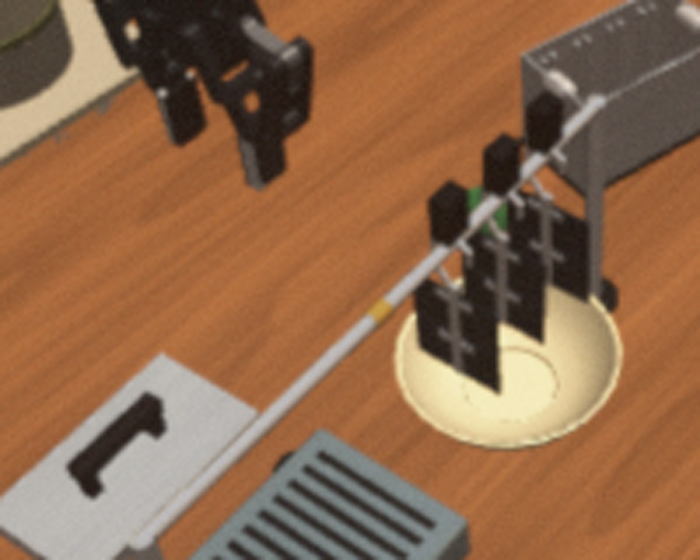

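All three hang on the basin side, with grips at (450,212), (502,165) and (543,122) in the crop. Now slide them, starting with the hanger nearest the band.

Emit:
carry_out:
  motion:
    - {"xyz": [0.05, 0.031, 0], "angular": [0, 0, 0]}
    - {"xyz": [0.1, 0.061, 0], "angular": [0, 0, 0]}
    - {"xyz": [0.106, 0.061, 0], "angular": [0, 0, -0.3]}
    - {"xyz": [0.106, 0.061, 0.03], "angular": [0, 0, -0.3]}
    - {"xyz": [0.106, 0.061, 0.07], "angular": [0, 0, -0.3]}
    - {"xyz": [0.106, 0.061, 0.099], "angular": [0, 0, -0.3]}
    - {"xyz": [0.106, 0.061, 0.099], "angular": [0, 0, -0.3]}
    - {"xyz": [0.106, 0.061, 0.099], "angular": [0, 0, -0.3]}

```text
clock: 19.4
position: [0.6143, -0.028, 0.2423]
ee_rot: [0.684, 0.73, 0.0, -0.0]
ft_force: [-0.3, -0.9, 0.3]
grip_width: 0.601
grasp_force: 0.0
```

Emit:
carry_out:
  motion:
    - {"xyz": [0, 0, 0], "angular": [0, 0, 0]}
    - {"xyz": [0, 0, 0], "angular": [0, 0, 0]}
    - {"xyz": [0, 0, 0], "angular": [0, 0, 0]}
    - {"xyz": [0, 0, 0], "angular": [0, 0, 0]}
    - {"xyz": [0, 0, 0], "angular": [0, 0, 0]}
  hand: 0
  grip_force: 30

```text
clock: 19.9
position: [0.6145, -0.0279, 0.2433]
ee_rot: [0.684, 0.73, 0.001, 0.001]
ft_force: [-2.4, 0.7, 7.6]
grip_width: 0.18
grasp_force: 29.3
```

```bash
python3 go.py .6253 -.2437 .241 3.4
```

```text
t 19.9 pos [ 0.6145 -0.0279  0.2433] yaw 3.7 f [-2.4  0.7  7.6] w 0.18
xyz [-0.2161, -0.0033, 0.0024] ang [0.12, 0.02, 0.33]
```

Emit:
carry_out:
  motion:
    - {"xyz": [-0.015, 0, -0.001], "angular": [0, 0, 0.3]}
    - {"xyz": [-0.035, -0.0005, -0.001], "angular": [0, 0, 0.3]}
    - {"xyz": [-0.06, -0.001, -0.001], "angular": [0, 0, 0.3]}
    - {"xyz": [-0.085, -0.001, -0.001], "angular": [0, 0, 0.3]}
    - {"xyz": [-0.11, -0.0015, -0.001], "angular": [0, 0, 0.3]}
    - {"xyz": [-0.135, -0.002, -0.001], "angular": [0, 0, 0.3]}
    - {"xyz": [-0.16, -0.0025, -0.001], "angular": [0, 0, 0.3]}
    - {"xyz": [-0.185, -0.003, -0.001], "angular": [0, 0, 0.3]}
    - {"xyz": [-0.2, -0.003, -0.001], "angular": [0, 0, 0.3]}
    - {"xyz": [-0.21, -0.003, -0.001], "angular": [0, 0, 0.3]}
    - {"xyz": [-0.21, -0.003, 0], "angular": [0, 0, 0.3]}
    - {"xyz": [-0.21, -0.003, 0], "angular": [0, 0, 0.3]}

```text
clock: 21.1
position: [0.6253, -0.2403, 0.243]
ee_rot: [0.686, 0.727, -0.0, 0.002]
ft_force: [1.6, -6.3, 7.3]
grip_width: 0.18
grasp_force: 29.6
```

Emit:
carry_out:
  motion:
    - {"xyz": [0, 0, 0], "angular": [0, 0, 0]}
    - {"xyz": [0, 0, 0], "angular": [0, 0, 0]}
    - {"xyz": [0, 0, 0], "angular": [0, 0, 0]}
    - {"xyz": [0, 0, 0], "angular": [0, 0, 0]}
    - {"xyz": [0, 0, -0.03], "angular": [0, 0, 0]}
    - {"xyz": [0, 0, -0.06], "angular": [0, 0, 0]}
    - {"xyz": [0, 0, -0.1], "angular": [0, 0, 0]}
    - {"xyz": [0, 0, -0.1], "angular": [0, 0, 0]}
    - {"xyz": [0, 0, -0.1], "angular": [0, 0, 0]}
  hand: 0.6

```text
clock: 22.0
position: [0.6251, -0.2377, 0.3422]
ee_rot: [0.686, 0.728, 0.0, 0.001]
ft_force: [0.3, 0.4, -0.3]
grip_width: 0.601
grasp_force: 0.0
```

```bash
python3 go.py .6102 .0158 .3405 3.4 ; python3 - <<'E'
from h import *
a=snap('scene','s6')
im=cv2.imread('pics/s6.png')[140:300,150:350]
cv2.imwrite('pics/s6c.png',cv2.resize(im,None,fx=3.5,fy=3.5,interpolation=2))
E
```

```text
t 22.0 pos [ 0.6251 -0.2377  0.3422] yaw 3.4 f [ 0.3  0.4 -0.3] w 0.601
xyz [0.254, 0.0004, 0.0015] ang [0.08, 0.03, 0.04]
```

View pics/s6c.png

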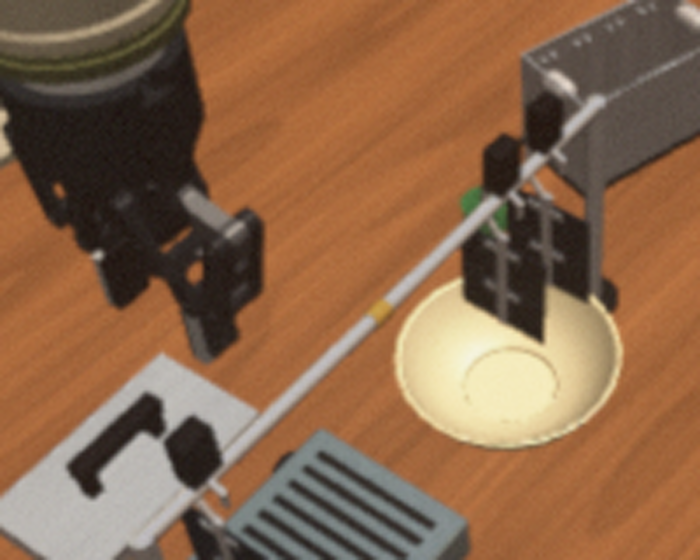

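The first hanger now hangs on the dryer side, grip at (195,450). Next hanger.

Emit:
carry_out:
  motion:
    - {"xyz": [0.05, 0, 0], "angular": [0, 0, 0]}
    - {"xyz": [0.1, 0, 0], "angular": [0, 0, 0]}
    - {"xyz": [0.15, 0, 0], "angular": [0, 0, 0]}
    - {"xyz": [0.2, 0, 0], "angular": [0, 0, 0]}
    - {"xyz": [0.254, 0, 0.001], "angular": [0, 0, 0]}
    - {"xyz": [0.254, 0, 0.001], "angular": [0, 0, 0]}
    - {"xyz": [0.254, 0, 0.001], "angular": [0, 0, 0]}

```text
clock: 22.75
position: [0.6089, 0.0172, 0.3393]
ee_rot: [0.684, 0.729, -0.001, -0.001]
ft_force: [0.1, -0.6, 0.8]
grip_width: 0.596
grasp_force: 0.0
```

```bash
python3 go.py .6102 .0158 .243 3.4
```

```text
t 22.75 pos [0.6089 0.0172 0.3393] yaw 3.6 f [ 0.1 -0.6  0.8] w 0.596
xyz [-0.0015, 0.0014, 0.0963] ang [-0.1, 0.0, 0.22]
```

Emit:
carry_out:
  motion:
    - {"xyz": [-0.001, 0.001, 0.03], "angular": [0, 0, 0]}
    - {"xyz": [-0.001, 0.001, 0.07], "angular": [0, 0, 0]}
    - {"xyz": [-0.001, 0.001, 0.096], "angular": [0, 0, 0]}
    - {"xyz": [-0.001, 0.001, 0.096], "angular": [0, 0, 0]}
    - {"xyz": [-0.001, 0.001, 0.096], "angular": [0, 0, 0]}

```text
clock: 23.25
position: [0.6107, 0.0131, 0.2446]
ee_rot: [0.686, 0.727, -0.0, -0.0]
ft_force: [-0.4, 0.6, 0.9]
grip_width: 0.601
grasp_force: 0.0
```

Emit:
carry_out:
  motion:
    - {"xyz": [0, 0, 0], "angular": [0, 0, 0]}
    - {"xyz": [0, 0, 0], "angular": [0, 0, 0]}
    - {"xyz": [0, 0, 0], "angular": [0, 0, 0]}
    - {"xyz": [0, 0, 0], "angular": [0, 0, 0]}
    - {"xyz": [0, 0, 0], "angular": [0, 0, 0]}
  hand: 0
  grip_force: 30

```text
clock: 23.75
position: [0.6112, 0.0146, 0.2457]
ee_rot: [0.686, 0.728, 0.001, 0.001]
ft_force: [-0.8, -1.0, 6.5]
grip_width: 0.182
grasp_force: 33.1
```

```bash
python3 go.py .6225 -.1938 .242 3.4
```

```text
t 23.75 pos [0.6112 0.0146 0.2457] yaw 3.4 f [-0.8 -1.   6.5] w 0.182
xyz [-0.2087, -0.0011, 0.0038] ang [0.12, 0.02, 0.01]
```

Emit:
carry_out:
  motion:
    - {"xyz": [-0.015, 0, -0.001], "angular": [0, 0, 0]}
    - {"xyz": [-0.035, 0, -0.001], "angular": [0, 0, 0]}
    - {"xyz": [-0.06, 0, -0.001], "angular": [0, 0, 0]}
    - {"xyz": [-0.085, -0.0005, -0.001], "angular": [0, 0, 0]}
    - {"xyz": [-0.11, -0.0005, -0.001], "angular": [0, 0, 0]}
    - {"xyz": [-0.135, -0.001, -0.001], "angular": [0, 0, 0]}
    - {"xyz": [-0.16, -0.001, -0.001], "angular": [0, 0, 0]}
    - {"xyz": [-0.185, -0.001, -0.001], "angular": [0, 0, 0]}
    - {"xyz": [-0.2, -0.001, -0.001], "angular": [0, 0, 0]}
    - {"xyz": [-0.205, -0.001, -0.001], "angular": [0, 0, 0]}
    - {"xyz": [-0.203, -0.001, -0.001], "angular": [0, 0, 0]}
    - {"xyz": [-0.203, -0.001, 0], "angular": [0, 0, 0]}

```text
clock: 24.95
position: [0.622, -0.1888, 0.2457]
ee_rot: [0.686, 0.728, -0.0, 0.001]
ft_force: [-0.4, -2.0, 13.5]
grip_width: 0.177
grasp_force: 33.9
```

Emit:
carry_out:
  motion:
    - {"xyz": [0, 0, 0], "angular": [0, 0, 0]}
    - {"xyz": [0, 0, 0], "angular": [0, 0, 0]}
    - {"xyz": [0, 0, 0], "angular": [0, 0, 0]}
    - {"xyz": [0, 0, 0], "angular": [0, 0, 0]}
    - {"xyz": [0, 0, -0.03], "angular": [0, 0, 0]}
    - {"xyz": [0, 0, -0.06], "angular": [0, 0, 0]}
    - {"xyz": [0, 0, -0.1], "angular": [0, 0, 0]}
    - {"xyz": [0, 0, -0.1], "angular": [0, 0, 0]}
    - {"xyz": [0, 0, -0.1], "angular": [0, 0, 0]}
  hand: 0.6

```text
clock: 25.85
position: [0.622, -0.1879, 0.3451]
ee_rot: [0.686, 0.728, 0.0, 0.001]
ft_force: [-0.8, 1.3, -0.6]
grip_width: 0.601
grasp_force: 0.0
```

```bash
python3 go.py .6072 .0657 .3405 3.4
```

```text
t 25.85 pos [ 0.622  -0.1879  0.3451] yaw 3.4 f [-0.8  1.3 -0.6] w 0.601
xyz [0.2541, 0.0004, 0.0044] ang [0.07, 0.03, 0.03]
```

Emit:
carry_out:
  motion:
    - {"xyz": [0.05, 0, 0], "angular": [0, 0, 0]}
    - {"xyz": [0.1, 0, 0], "angular": [0, 0, 0]}
    - {"xyz": [0.15, 0, 0], "angular": [0, 0, 0]}
    - {"xyz": [0.2, 0, 0], "angular": [0, 0, 0]}
    - {"xyz": [0.254, 0, 0.004], "angular": [0, 0, 0]}
    - {"xyz": [0.254, 0, 0.004], "angular": [0, 0, 0]}
    - {"xyz": [0.254, 0, 0.004], "angular": [0, 0, 0]}
    - {"xyz": [0.254, 0, 0.004], "angular": [0, 0, 0]}

```text
clock: 26.65
position: [0.6066, 0.0638, 0.3395]
ee_rot: [0.686, 0.727, -0.001, -0.0]
ft_force: [0.6, -0.4, -0.2]
grip_width: 0.6
grasp_force: 0.0
```

```bash
python3 go.py .6072 .0657 .243 3.4
```

```text
t 26.65 pos [0.6066 0.0638 0.3395] yaw 3.3 f [ 0.6 -0.4 -0.2] w 0.6
xyz [0.0019, 0.0008, 0.0965] ang [-0.08, 0.05, -0.07]
```

Emit:
carry_out:
  motion:
    - {"xyz": [0.002, 0.001, 0.03], "angular": [0, 0, 0]}
    - {"xyz": [0.002, 0.001, 0.07], "angular": [0, 0, 0]}
    - {"xyz": [0.002, 0.001, 0.096], "angular": [0, 0, 0]}
    - {"xyz": [0.002, 0.001, 0.096], "angular": [0, 0, 0]}
    - {"xyz": [0.002, 0.001, 0.096], "angular": [0, 0, 0]}

```text
clock: 27.15
position: [0.6078, 0.066, 0.245]
ee_rot: [0.686, 0.727, -0.0, -0.0]
ft_force: [0.8, -0.0, 0.8]
grip_width: 0.602
grasp_force: 0.0
```

Emit:
carry_out:
  motion:
    - {"xyz": [0, 0, 0], "angular": [0, 0, 0]}
    - {"xyz": [0, 0, 0], "angular": [0, 0, 0]}
    - {"xyz": [0, 0, 0], "angular": [0, 0, 0]}
    - {"xyz": [0, 0, 0], "angular": [0, 0, 0]}
    - {"xyz": [0, 0, 0], "angular": [0, 0, 0]}
  hand: 0
  grip_force: 30

```text
clock: 27.65
position: [0.6079, 0.0676, 0.2459]
ee_rot: [0.686, 0.728, 0.001, 0.001]
ft_force: [-1.6, -0.5, 6.4]
grip_width: 0.177
grasp_force: 32.4
```

```bash
python3 go.py .6195 -.1439 .242 3.4
```

```text
t 27.65 pos [0.6079 0.0676 0.2459] yaw 3.4 f [-1.6 -0.5  6.4] w 0.177
xyz [-0.2118, -0.0011, 0.004] ang [0.11, 0.02, 0.02]
```

Emit:
carry_out:
  motion:
    - {"xyz": [-0.015, 0, -0.001], "angular": [0, 0, 0]}
    - {"xyz": [-0.035, 0, -0.001], "angular": [0, 0, 0]}
    - {"xyz": [-0.06, 0, -0.001], "angular": [0, 0, 0]}
    - {"xyz": [-0.085, -0.0005, -0.001], "angular": [0, 0, 0]}
    - {"xyz": [-0.11, -0.0005, -0.001], "angular": [0, 0, 0]}
    - {"xyz": [-0.135, -0.001, -0.001], "angular": [0, 0, 0]}
    - {"xyz": [-0.16, -0.001, -0.001], "angular": [0, 0, 0]}
    - {"xyz": [-0.185, -0.001, -0.001], "angular": [0, 0, 0]}
    - {"xyz": [-0.2, -0.001, -0.001], "angular": [0, 0, 0]}
    - {"xyz": [-0.21, -0.001, -0.001], "angular": [0, 0, 0]}
    - {"xyz": [-0.208, -0.001, -0.001], "angular": [0, 0, 0]}
    - {"xyz": [-0.208, -0.001, 0], "angular": [0, 0, 0]}

```text
clock: 28.85
position: [0.6193, -0.1411, 0.2457]
ee_rot: [0.686, 0.728, -0.0, 0.002]
ft_force: [-0.6, -3.9, 12.9]
grip_width: 0.181
grasp_force: 33.4
```

Emit:
carry_out:
  motion:
    - {"xyz": [0, 0, 0], "angular": [0, 0, 0]}
    - {"xyz": [0, 0, 0], "angular": [0, 0, 0]}
    - {"xyz": [0, 0, 0], "angular": [0, 0, 0]}
    - {"xyz": [0, 0, 0], "angular": [0, 0, 0]}
    - {"xyz": [0, 0, -0.03], "angular": [0, 0, 0]}
    - {"xyz": [0, 0, -0.06], "angular": [0, 0, 0]}
    - {"xyz": [0, 0, -0.1], "angular": [0, 0, 0]}
    - {"xyz": [0.05, -0.05, -0.1], "angular": [0, 0, 0]}
    - {"xyz": [0.1, -0.1, -0.1], "angular": [0, 0, 0]}
    - {"xyz": [0.15, -0.1, -0.1], "angular": [0, 0, 0]}
    - {"xyz": [0.2, -0.1, -0.1], "angular": [0, 0, 0]}
  hand: 0.6

```text
clock: 29.95
position: [0.5122, 0.0216, 0.3446]
ee_rot: [0.687, 0.727, -0.001, 0.001]
ft_force: [1.3, 0.8, 0.9]
grip_width: 0.596
grasp_force: 0.0
```

```bash
python3 - <<'E'
from h import *
a=snap('scene','s7');b=snap('top','t7')
im=np.hstack([cv2.imread('pics/s7.png')[180:350,140:340],cv2.imread('pics/t7.png')[140:310,380:580]])
cv2.imwrite('pics/s7c.png',cv2.resize(im,None,fx=2,fy=2,interpolation=2))
print(get_obs()['position'])
E
```

```text
[0.51200862 0.02852174 0.34555649]
```

View pics/s7c.png

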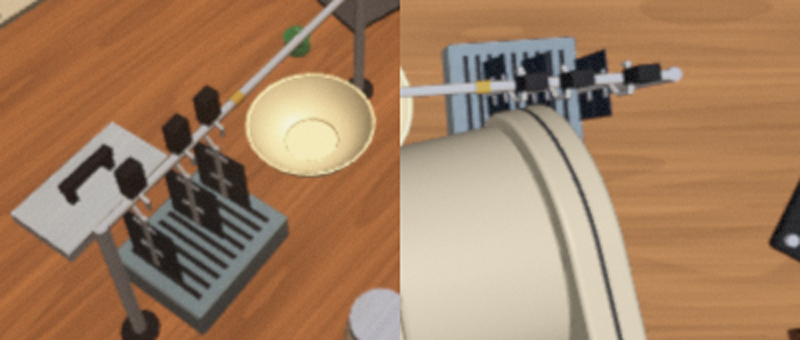

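All three hang past the band at (237,97), with grips at (130,178), (178,133) and (207,103). Clear the arm and measure the lid from the top view.

Emit:
carry_out:
  motion:
    - {"xyz": [0.05, 0, 0], "angular": [0, 0, 0]}
    - {"xyz": [0.1, 0, 0], "angular": [0, 0, 0]}
    - {"xyz": [0.15, 0, 0], "angular": [0, 0, 0]}
    - {"xyz": [0.2, 0, 0], "angular": [0, 0, 0]}
    - {"xyz": [0.2, 0, 0], "angular": [0, 0, 0]}
    - {"xyz": [0.2, 0, 0], "angular": [0, 0, 0]}

```text
clock: 30.65
position: [0.5014, 0.2221, 0.3442]
ee_rot: [0.684, 0.729, -0.0, -0.0]
ft_force: [1.6, -0.7, 1.2]
grip_width: 0.601
grasp_force: 0.0
```

```bash
cat > lid.py <<'E'
from h import *
c=snap('top','tlid');s=snap('scene')
hsv=cv2.cvtColor(c['img'],cv2.COLOR_RGB2HSV)
m=((hsv[...,1]<60)&(hsv[...,2]>120)).astype(np.uint8); m[:200]=0;m[:,:390]=0;m[:,520:]=0;m[330:]=0
m=cv2.morphologyEx(m,cv2.MORPH_OPEN,np.ones((3,3),np.uint8))
k=max(cv2.findContours(m,0,2)[0],key=cv2.contourArea);r=cv2.minAreaRect(k);b=cv2.boxPoints(r);print(r)
B=np.array([onz(c,*p,.019) for p in b]);e=[B[i]-B[i-1] for i in range(4)];e=max(e,key=np.linalg.norm)
print('lid',B.mean(0),[round(float(np.linalg.norm(B[i]-B[i-1])),4) for i in range(4)],'x-yaw',np.degrees(np.arctan2(-e[0],e[1]))%180)
x,y,w,h=cv2.boundingRect(k)
def blob(hv,sl,z,cam):
    d=(hv[sl][...,2]<70).astype(np.uint8); n,l,st,ce=cv2.connectedComponentsWithStats(d)
    i=1+np.argmax(st[1:,4]); ys,xs=np.nonzero(l==i); ys=ys+sl[0].start;xs=xs+sl[1].start
    rr=cv2.minAreaRect(np.c_[xs,ys].astype(np.float32)); return rr
rr=blob(hsv,(slice(y+5,y+h-5),slice(x+5,x+w-5)),.054,c); print('handle top',rr,onz(c,*rr[0],.052))
bp=cv2.boxPoints(rr);P=np.array([onz(c,*p,.052) for p in bp]);e=max([P[i]-P[i-1] for i in range(4)],key=np.linalg.norm);print('len',np.linalg.norm(e),'yaw',np.degrees(np.arctan2(-e[0],e[1]))%180)
E
python3 lid.py; python3 go.py .45 -.2 .3 5
```

```text
((443.9245300292969, 260.194580078125), (42.189998626708984, 71.4367446899414), 84.64418029785156)
lid [ 0.4510732  -0.20558395  0.019     ] [0.0994, 0.171, 0.0997, 0.1701] x-yaw 4.867457168678612
handle top ((447.58258056640625, 261.4493408203125), (5.587610244750977, 33.135826110839844), 85.03025817871094) [ 0.45131733 -0.20330445  0.052     ]
len 0.07641664513581872 yaw 4.448784698988362
t 30.75 pos [0.5024 0.2195 0.3442] yaw 3.3 f [-0.5 -0.4  0.8] w 0.601
xyz [-0.4157, -0.0768, 0.0445] ang [-0.01, 0.04, -1.66]
```

Lid has not moved; handle at (0.451, −0.204), yaw 4.6°, length 76 mm as given.

Emit:
carry_out:
  motion:
    - {"xyz": [-0.05, -0.03, 0], "angular": [0, 0, -1.3]}
    - {"xyz": [-0.1, -0.06, 0], "angular": [0, 0, -1.3]}
    - {"xyz": [-0.15, -0.077, 0], "angular": [0, 0, -1.3]}
    - {"xyz": [-0.2, -0.077, 0], "angular": [0, 0, -1.3]}
    - {"xyz": [-0.25, -0.077, 0.02], "angular": [0, 0, -1.3]}
    - {"xyz": [-0.3, -0.077, 0.06], "angular": [0, 0, -1.3]}
    - {"xyz": [-0.35, -0.077, 0.1], "angular": [0, 0, -1.3]}
    - {"xyz": [-0.39, -0.077, 0.14], "angular": [0, 0, -1.3]}
    - {"xyz": [-0.415, -0.077, 0.18], "angular": [0, 0, -1.3]}
    - {"xyz": [-0.415, -0.077, 0.18], "angular": [0, 0, -1.3]}
    - {"xyz": [-0.415, -0.077, 0.18], "angular": [0, 0, -1.3]}
    - {"xyz": [-0.415, -0.077, 0.18], "angular": [0, 0, -1.3]}

```text
clock: 31.95
position: [0.4487, -0.1997, 0.1639]
ee_rot: [0.679, 0.734, -0.0, -0.001]
ft_force: [1.3, 0.1, -0.1]
grip_width: 0.6
grasp_force: 0.0
```

```bash
python3 go.py .451 -.205 .047 4.7
```

```text
t 31.95 pos [ 0.4487 -0.1997  0.1639] yaw 4.5 f [ 1.3  0.1 -0.1] w 0.6
xyz [-0.0056, 0.002, 0.1169] ang [-0.07, -0.08, -0.2]
```

Emit:
carry_out:
  motion:
    - {"xyz": [-0.0055, 0.002, 0.04], "angular": [0, 0, -0.2]}
    - {"xyz": [-0.0055, 0.002, 0.08], "angular": [0, 0, -0.2]}
    - {"xyz": [-0.0055, 0.002, 0.1], "angular": [0, 0, -0.2]}
    - {"xyz": [-0.0055, 0.002, 0.117], "angular": [0, 0, -0.2]}
    - {"xyz": [-0.0055, 0.002, 0.117], "angular": [0, 0, -0.2]}
    - {"xyz": [-0.0055, 0.002, 0.117], "angular": [0, 0, -0.2]}

```text
clock: 32.55
position: [0.4531, -0.2037, 0.049]
ee_rot: [0.676, 0.737, 0.0, 0.001]
ft_force: [-0.3, 0.2, 0.2]
grip_width: 0.6
grasp_force: 0.0
```

Emit:
carry_out:
  motion:
    - {"xyz": [0, 0, 0], "angular": [0, 0, 0]}
    - {"xyz": [0, 0, 0], "angular": [0, 0, 0]}
    - {"xyz": [0, 0, 0], "angular": [0, 0, 0]}
    - {"xyz": [0, 0, 0], "angular": [0, 0, 0]}
    - {"xyz": [0, 0, 0], "angular": [0, 0, 0]}
    - {"xyz": [0, 0, 0], "angular": [0, 0, 0]}
  hand: 0
  grip_force: 80

```text
clock: 33.15
position: [0.4525, -0.2041, 0.0487]
ee_rot: [0.676, 0.737, -0.0, 0.001]
ft_force: [-4.0, -0.2, 10.7]
grip_width: 0.174
grasp_force: 78.4
```

Emit:
carry_out:
  motion:
    - {"xyz": [0, 0, -0.03], "angular": [0, 0, 0]}
    - {"xyz": [0, -0.01, -0.07], "angular": [0, 0, 0]}
    - {"xyz": [0, -0.02, -0.11], "angular": [0, 0, 0]}
    - {"xyz": [0, -0.02, -0.15], "angular": [0, 0, 0]}
    - {"xyz": [0, -0.02, -0.19], "angular": [0, 0, 0]}
    - {"xyz": [0, -0.02, -0.21], "angular": [0, 0, 0]}
    - {"xyz": [0, -0.02, -0.21], "angular": [0, 0, 0]}
    - {"xyz": [0, -0.02, -0.21], "angular": [0, 0, 0]}

```text
clock: 33.95
position: [0.432, -0.2052, 0.2567]
ee_rot: [0.676, 0.737, -0.0, -0.0]
ft_force: [-0.1, -0.3, -4.3]
grip_width: 0.165
grasp_force: 79.5
```

```bash
python3 go.py .506 .296 .24 -13.2
```

```text
t 33.95 pos [ 0.432  -0.2052  0.2567] yaw 4.9 f [-0.1 -0.3 -4.3] w 0.165
xyz [0.493, 0.1167, 0.0167] ang [-0.03, 0.01, 18.12]
```

Emit:
carry_out:
  motion:
    - {"xyz": [0.045, 0, 0.0], "angular": [0, 0, 0]}
    - {"xyz": [0.09, 0, 0.0], "angular": [0, 0, 0]}
    - {"xyz": [0.135, 0.01, 0], "angular": [0, 0, 0]}
    - {"xyz": [0.18, 0.02, 0], "angular": [0, 0, 2]}
    - {"xyz": [0.225, 0.03, 0], "angular": [0, 0, 4]}
    - {"xyz": [0.27, 0.04, 0], "angular": [0, 0, 6]}
    - {"xyz": [0.315, 0.055, 0], "angular": [0, 0, 9]}
    - {"xyz": [0.36, 0.07, 0], "angular": [0, 0, 12]}
    - {"xyz": [0.405, 0.085, 0.0], "angular": [0, 0, 15]}
    - {"xyz": [0.45, 0.1, 0.0], "angular": [0, 0, 18.1]}
    - {"xyz": [0.493, 0.117, 0], "angular": [0, 0, 18.1]}
    - {"xyz": [0.493, 0.117, 0], "angular": [0, 0, 18.1]}

```text
clock: 35.15
position: [0.5036, 0.3031, 0.2541]
ee_rot: [0.78, 0.625, -0.001, -0.003]
ft_force: [-1.0, 0.2, -3.7]
grip_width: 0.172
grasp_force: 79.5
```

Emit:
carry_out:
  motion:
    - {"xyz": [0, 0, 0], "angular": [0, 0, 0]}
    - {"xyz": [0, 0, 0], "angular": [0, 0, 0]}
    - {"xyz": [0, 0, 0], "angular": [0, 0, 0]}

```text
clock: 35.45
position: [0.507, 0.2942, 0.257]
ee_rot: [0.784, 0.62, -0.0, 0.0]
ft_force: [1.1, 0.2, -2.7]
grip_width: 0.17
grasp_force: 79.5
```

```bash
python3 go.py .506 .296 .24 -13.2; python3 - <<'E'
from h import *
p=np.array(get_obs()['position'])
a=snap('scene','s8');b=snap('top','t8')
u,v=map(int,proj(a,p-[0,0,.1]));U,V=map(int,proj(b,p-[0,0,.03]));print(u-50,v-60,U-60,V-50)
im=np.hstack([cv2.imread('pics/s8.png')[v-60:v+60,u-60:u+60],cv2.imread('pics/t8.png')[V-60:V+60,U-60:U+60]])
cv2.imwrite('pics/s8c.png',cv2.resize(im,None,fx=3.33,fy=3.33,interpolation=2))
E
```

```text
t 35.45 pos [0.507  0.2942 0.257 ] yaw -13.3 f [ 1.1  0.2 -2.7] w 0.17
xyz [0.0015, -0.0014, 0.017] ang [0.01, 0.07, -0.11]
278 76 151 193
```

View pics/s8c.png

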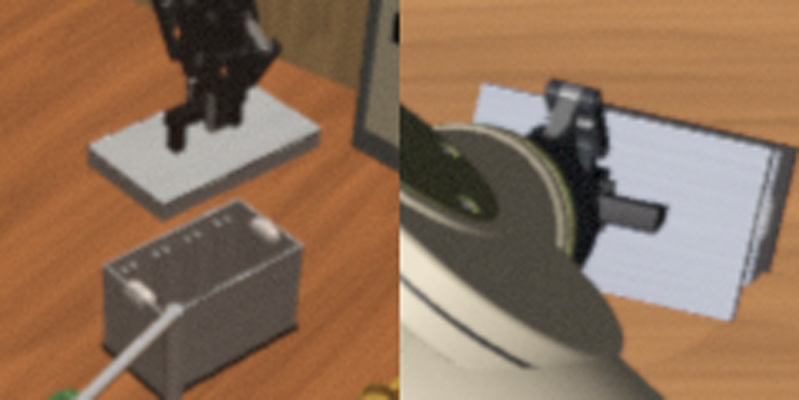

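The lid is held above the tank. Corners in the scene crop are about (90,150), (165,208) and (320,130); in the top crop (82,83), (372,147) and (335,320).

```bash
python3 - <<'E'
from h import *
import pickle
a=snap('scene');b=snap('top')
p=np.array([.507,.2942,.257]);z=p[2]-.0487+.019
k=120*3.33/120
A=lambda u,v:onz(a,(u+.5)/k-.5+268,(v+.5)/k-.5+76,z)
B=lambda u,v:onz(b,(u+.5)/k-.5+151,(v+.5)/k-.5+183,z)
rot=R.from_euler('z',13.2,degrees=True)
for n,q in(('A left(-x... )',A(90,150)),('A bot',A(165,208)),('A right',A(320,130)),('B TL',B(82,83)),('B TR',B(372,147)),('B BR',B(335,320))):
    print(n,np.round(q,4),'rel TCP, lid axes mm',np.round(rot.apply(q-p)*1000,1))
# tank rim corners from scene crop c1 (scene0)
T=lambda u,v:onz(a,(u+.5)/7-.5+285,(v+.5)/7-.5+115,.1)
c=np.array([.5066,.2963,.1])
for n,q in(('left',T(102,290)),('bot',T(262,375)),('right',T(518,242)),('top',T(383,148))): print('tank',n,np.round(rot.apply(q-c)*1000,1))
E
```

```text
A left(-x... ) [0.4494 0.2156 0.2273] rel TCP, lid axes mm [-38.1 -89.7 -29.7]
A bot [0.543  0.1928 0.2273] rel TCP, lid axes mm [ 58.2 -90.5 -29.7]
A right [0.5775 0.354  0.2273] rel TCP, lid axes mm [ 55.   74.3 -29.7]
B TL [0.5735 0.3611 0.2273] rel TCP, lid axes mm [ 49.5  80.3 -29.7]
B TR [0.5365 0.1989 0.2273] rel TCP, lid axes mm [ 50.5 -86.1 -29.7]
B BR [0.4407 0.2194 0.2273] rel TCP, lid axes mm [-47.5 -87.9 -29.7]
tank left [-37.7 -80.   -0. ]
tank bot [ 44.4 -61.8  -0. ]
tank right [45.7 76.9 -0. ]
tank top [-39.2  75.3  -0. ]
```

```bash
python3 go.py .507 .2995 .17 -13.2
```

```text
t 35.65 pos [0.507  0.2949 0.2576] yaw -13.3 f [ 0.4 -0.7 -3.2] w 0.169
xyz [0.0045, -0.0011, 0.0876] ang [0.05, 0.02, -0.07]
```

Emit:
carry_out:
  motion:
    - {"xyz": [0.0045, -0.001, 0.02], "angular": [0, 0, 0]}
    - {"xyz": [0.0045, -0.001, 0.05], "angular": [0, 0, 0]}
    - {"xyz": [0.0045, -0.001, 0.08], "angular": [0, 0, 0]}
    - {"xyz": [0.0045, -0.001, 0.097], "angular": [0, 0, 0]}
    - {"xyz": [0.0045, -0.001, 0.097], "angular": [0, 0, 0]}
    - {"xyz": [0.0045, -0.001, 0.097], "angular": [0, 0, 0]}
    - {"xyz": [0.0045, -0.001, 0.097], "angular": [0, 0, 0]}

```text
clock: 36.35
position: [0.5074, 0.301, 0.1622]
ee_rot: [0.784, 0.621, 0.001, 0.0]
ft_force: [0.5, 0.1, -2.5]
grip_width: 0.174
grasp_force: 79.4
```

```bash
python3 go.py .507 .2995 .15 -13.2; python3 - <<'E'
from h import *
a=snap('scene','s9');b=snap('top','t9')
im=np.hstack([cv2.imread('pics/s9.png')[110:210,285:385],cv2.imread('pics/t9.png')[190:290,180:280]])
cv2.imwrite('pics/s9c.png',cv2.resize(im,None,fx=4,fy=4,interpolation=2))
E
```

```text
t 36.35 pos [0.5074 0.301  0.1622] yaw -13.2 f [ 0.5  0.1 -2.5] w 0.174
xyz [-0.0016, -0.0, 0.0122] ang [0.1, -0.09, 0.01]
```

View pics/s9c.png

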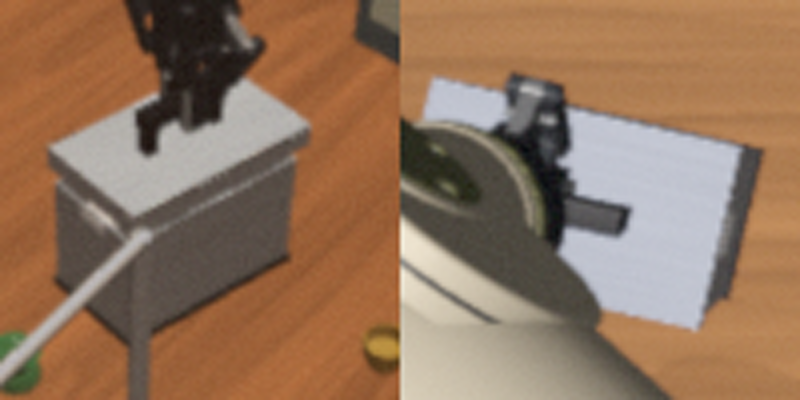

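The lid is just above the rim (corners (50,155), (135,222) and (310,130)), with the tank's end roller at (95,210).

```bash
python3 - <<'E'
from h import *
b=snap('top')
# measured edges: bright lid mask in the top view, right end edge line and top edge line
hsv=cv2.cvtColor(b['img'],cv2.COLOR_RGB2HSV)
f=lambda u,v,z:onz(b,180+(u-400+.5)/4-.5,190+(v+.5)/4-.5,z)
rot=R.from_euler('z',13.2,degrees=True);c=np.array([.5066,.2963,.1])
for z in(.131,.128):
  print(z,[np.round(rot.apply(f(*q,z)-c)*1000,1)[:2].tolist() for q in((432,77),(742,148),(698,330))],'want y +-83, x +-49')
E
python3 go.py .507 .2995 .15 -13.2
```

```text
0.131 [[49.1, 85.5], [48.8, -81.8], [-48.7, -81.1]] want y +-83, x +-49
0.128 [[48.9, 86.4], [48.6, -81.5], [-49.1, -80.7]] want y +-83, x +-49
t 36.5 pos [0.5072 0.3008 0.1615] yaw -13.2 f [-0.9 -0.  -3.3] w 0.168
xyz [-0.0013, 0.0001, 0.0115] ang [0.08, -0.05, 0.01]
```

Emit:
carry_out:
  motion:
    - {"xyz": [-0.002, 0, 0], "angular": [0, 0, 0]}
    - {"xyz": [-0.002, 0, 0], "angular": [0, 0, 0]}
    - {"xyz": [-0.002, 0, 0.003], "angular": [0, 0, 0]}
    - {"xyz": [-0.002, 0, 0.006], "angular": [0, 0, 0]}
    - {"xyz": [-0.002, 0, 0.009], "angular": [0, 0, 0]}
    - {"xyz": [-0.002, 0, 0.011], "angular": [0, 0, 0]}
    - {"xyz": [-0.002, 0, 0.011], "angular": [0, 0, 0]}

```text
clock: 37.2
position: [0.5061, 0.2984, 0.149]
ee_rot: [0.784, 0.621, -0.0, -0.0]
ft_force: [-0.5, 0.0, -2.7]
grip_width: 0.167
grasp_force: 79.4
```

Emit:
carry_out:
  motion:
    - {"xyz": [0, 0, 0.001], "angular": [0, 0, 0]}
    - {"xyz": [0, 0, 0.002], "angular": [0, 0, 0]}
    - {"xyz": [0, 0, 0.003], "angular": [0, 0, 0]}
    - {"xyz": [0, 0, 0.003], "angular": [0, 0, 0]}

```text
clock: 37.6
position: [0.5062, 0.2985, 0.1463]
ee_rot: [0.784, 0.621, -0.0, 0.0]
ft_force: [0.0, -0.0, -3.9]
grip_width: 0.173
grasp_force: 79.4
```

Emit:
carry_out:
  motion:
    - {"xyz": [0, 0, 0.001], "angular": [0, 0, 0]}
    - {"xyz": [0, 0, 0.002], "angular": [0, 0, 0]}
    - {"xyz": [0, 0, 0.003], "angular": [0, 0, 0]}
    - {"xyz": [0, 0, 0.003], "angular": [0, 0, 0]}

```text
clock: 38.0
position: [0.5065, 0.2991, 0.144]
ee_rot: [0.784, 0.621, 0.001, -0.0]
ft_force: [0.1, 1.6, 0.6]
grip_width: 0.168
grasp_force: 80.2
```

Emit:
carry_out:
  motion:
    - {"xyz": [0, 0, 0.001], "angular": [0, 0, 0]}
    - {"xyz": [0, 0, 0.002], "angular": [0, 0, 0]}
    - {"xyz": [0, 0, 0.002], "angular": [0, 0, 0]}

```text
clock: 38.3
position: [0.5068, 0.2991, 0.1425]
ee_rot: [0.784, 0.621, 0.001, 0.0]
ft_force: [0.1, 0.2, 6.8]
grip_width: 0.169
grasp_force: 80.8
```

Contact came at TCP z ≈ 0.144, so the lid is on the rollers and over the rim. Press down gently.

Emit:
carry_out:
  motion:
    - {"xyz": [0, 0, 0.002], "angular": [0, 0, 0]}
    - {"xyz": [0, 0, 0.004], "angular": [0, 0, 0]}
    - {"xyz": [0, 0, 0.005], "angular": [0, 0, 0]}
    - {"xyz": [0, 0, 0.005], "angular": [0, 0, 0]}

```text
clock: 38.7
position: [0.5064, 0.2984, 0.1362]
ee_rot: [0.784, 0.621, 0.0, 0.0]
ft_force: [1.3, 1.0, -1.0]
grip_width: 0.171
grasp_force: 79.7
```

Emit:
carry_out:
  motion:
    - {"xyz": [0, 0, 0.002], "angular": [0, 0, 0]}
    - {"xyz": [0, 0, 0.004], "angular": [0, 0, 0]}
    - {"xyz": [0, 0, 0.005], "angular": [0, 0, 0]}
    - {"xyz": [0, 0, 0.005], "angular": [0, 0, 0]}

```text
clock: 39.1
position: [0.5063, 0.2988, 0.1328]
ee_rot: [0.784, 0.621, 0.0, 0.0]
ft_force: [-2.9, -2.6, 15.1]
grip_width: 0.175
grasp_force: 82.0
```

Seated at the expected height (0.1327) with a firm 15 N. Press slightly more, release, and retreat up and clear.

Emit:
carry_out:
  motion:
    - {"xyz": [0, 0, 0.001], "angular": [0, 0, 0]}
    - {"xyz": [0, 0, 0.001], "angular": [0, 0, 0]}
    - {"xyz": [0, 0, -0.001], "angular": [0, 0, 0]}
    - {"xyz": [0, 0, -0.001], "angular": [0, 0, 0]}

```text
clock: 39.5
position: [0.5062, 0.2986, 0.1328]
ee_rot: [0.784, 0.621, 0.0, 0.0]
ft_force: [-1.2, -0.6, 8.0]
grip_width: 0.172
grasp_force: 80.9
```

Emit:
carry_out:
  motion:
    - {"xyz": [0, 0, 0], "angular": [0, 0, 0]}
    - {"xyz": [0, 0, 0], "angular": [0, 0, 0]}
    - {"xyz": [0, 0, 0], "angular": [0, 0, 0]}
    - {"xyz": [0, 0, 0], "angular": [0, 0, 0]}
    - {"xyz": [0, 0, -0.03], "angular": [0, 0, 0]}
    - {"xyz": [0, 0, -0.07], "angular": [0, 0, 0]}
    - {"xyz": [0, 0, -0.11], "angular": [0, 0, 0]}
    - {"xyz": [0, -0.04, -0.15], "angular": [0, 0, 0]}
    - {"xyz": [-0.04, -0.07, -0.19], "angular": [0, 0, 0]}
    - {"xyz": [-0.09, -0.08, -0.2], "angular": [0, 0, 0]}
    - {"xyz": [-0.14, -0.08, -0.2], "angular": [0, 0, 0]}
    - {"xyz": [-0.19, -0.08, -0.2], "angular": [0, 0, 0]}
  hand: 0.7

```text
clock: 40.7
position: [0.39, 0.1535, 0.3321]
ee_rot: [0.783, 0.622, 0.001, 0.001]
ft_force: [1.5, -1.8, -1.4]
grip_width: 0.701
grasp_force: 0.0
```

Emit:
carry_out:
  motion:
    - {"xyz": [-0.04, 0, 0], "angular": [0, 0, 0]}
    - {"xyz": [-0.04, 0, 0], "angular": [0, 0, 0]}
    - {"xyz": [-0.04, 0, 0], "angular": [0, 0, 0]}

```text
clock: 41.0
position: [0.3817, 0.1144, 0.3319]
ee_rot: [0.784, 0.62, 0.0, 0.001]
ft_force: [-0.0, 0.2, -0.6]
grip_width: 0.701
grasp_force: 0.0
```

```bash
python3 - <<'E'
from h import *
a=snap('scene','s10');b=snap('top','t10')
i=cv2.imread('pics/s10.png');j=cv2.imread('pics/t10.png')
im=np.vstack([np.hstack([cv2.resize(i[110:210,285:385],None,fx=4,fy=4,interpolation=2)[:300],cv2.resize(j[190:290,180:280],None,fx=4,fy=4,interpolation=2)[50:350]]),np.hstack([cv2.resize(i[180:330,150:350],None,fx=2,fy=2,interpolation=2),cv2.resize(j[130:280,380:580],None,fx=2,fy=2,interpolation=2)])])
cv2.imwrite('pics/fin.png',im); print(im.shape,get_obs()['position'])
E
```

```text
(600, 800, 3) [0.38178418 0.11599274 0.33176914]
```

View pics/fin.png

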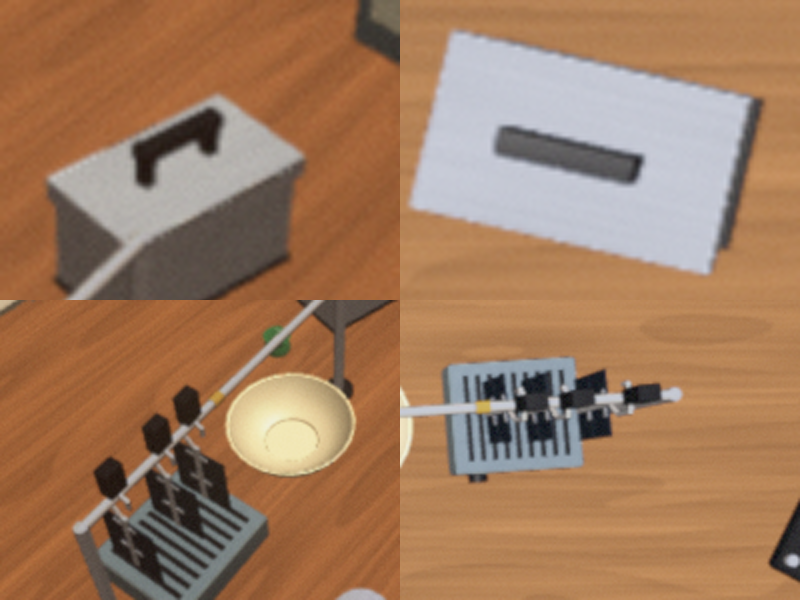

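```bash
python3 - <<'E'
from h import *
a=snap('scene');b=snap('top')
A=lambda u,v:((u+.5)/4-.5+285,(v+.5)/4-.5+110)
B=lambda u,v:((u-400+.5)/4-.5+180,(v+50+.5)/4-.5+190)
for p,q in(((48,180),(410,205)),((135,240),(712,273)),((305,158),(755,98)),((218,95),(452,30))):
    pass
# scene left=(-x,-y)=top BR ; bot=(+x,-y)=top TR ; right=(+x,+y)=top TL ; top=(-x,+y)=top BL
for n,p,q in(('-x-y',(48,180),(712,273)),('+x-y',(135,240),(755,98)),('+x+y',(305,158),(452,30)),('-x+y',(218,95),(410,205))):
    r=tri(a,A(*p),b,B(*q)); print(n,np.round(r[0],4),round(float(r[1]),4))
# grips: connected dark blobs in the scene; their axis direction vs projected vertical
S=lambda u,v:((u+.5)/2-.5+150,(v-300+.5)/2-.5+180)
g=cv2.cvtColor(a['img'],cv2.COLOR_RGB2GRAY)
for u,v in((110,478),(156,434),(188,405)):
    x,y=map(int,S(u,v)); m=(g[y-13:y+14,x-10:x+11]<45).astype(np.uint8)
    n,l,st,ce=cv2.connectedComponentsWithStats(m); i=l[13,10]; ys,xs=np.nonzero(l==i)
    up=[xs[ys==k].mean()+x-10 for k in np.unique(ys)]; print((x,y),'area',len(xs),'slope px/row',np.polyfit(np.unique(ys),up,1)[0].round(3),'rows',len(up))
for p in((.6253,-.24),(.62,-.14)):
    q=np.array([proj(a,[*p,z]) for z in(.215,.25)]); print('vertical slope',((q[0]-q[1])[0]/(q[0]-q[1])[1]).round(3))
    for t in(.1,.2,.3):
        q=np.array([proj(a,[p[0]+.06*t*(z-.205),p[1]-t*(z-.205),z]) for z in(.215,.25)]); print('  lean',t,((q[0]-q[1])[0]/(q[0]-q[1])[1]).round(3))
E
```

```text
-x-y [0.4414 0.2262 0.1004] 0.0022
+x-y [0.5372 0.2028 0.111 ] 0.0056
+x+y [0.5729 0.3675 0.098 ] 0.0007
-x+y [0.4781 0.3889 0.0994] 0.0008
(204, 268) area 203 slope px/row 0.032 rows 20
(227, 246) area 177 slope px/row -0.02 rows 18
(243, 232) area 163 slope px/row -0.009 rows 18
vertical slope 0.311
  lean 0.1 0.498
  lean 0.2 0.745
  lean 0.3 1.087
vertical slope 0.182
  lean 0.1 0.321
  lean 0.2 0.497
  lean 0.3 0.723
```

```bash
python3 -c "
from workcell import *
print(hand_in())"
```

```text
the job is handed in; nothing more can be done
None
```

The job is handed in, but `hand_in()` gave no verdict: all three hangers present hang on the dryer side of the band, the lid looks level and fully home on the empty tank, the bystanders were not touched, and the arm is clear.

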